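# Sort the washed grinder parts and clear the tray

### The job

Empty the long grey tray of washed grinder parts: set each part down, without dropping it, upright in the middle of the empty bay of the blue tray that already holds another of its kind. Then stack the emptied grey tray squarely on top of the pile of empty grey trays, without dropping it either, and leave the spray bottle standing where it is.

Things in the scene. Friction and masses are not known exactly. Their poses are not given: they have to be found in the camera images.
- roller_center (a point): The grey granite grinding roller, a plain round upright cylinder 50 mm in diameter and 46 mm tall with a small steel bush on top, about 240 g. The point is its centre, 23 mm above its underside; its z axis is up. At the start it stands in the long grey tray together with the two others, in a row about 82 mm apart, in any order.
- knob_center (a point): The bright metal six-lobed hand knob, star-shaped from above, 40 to 44 mm across and 46 mm tall, upright sides, about 150 g. The point is its centre, 23 mm above its underside; its z axis is up. At the start it stands in the long grey tray together with the two others, in a row about 82 mm apart, in any order.
- scraper_center (a point): The off-white plastic scraper block, 52 mm long (along its own x, pointed at the +x end), 26 mm thick (along its own y; grip it across this) and 46 mm tall, about 70 g. The point is its centre, 23 mm above its underside; its z axis is up. At the start it stands in the long grey tray together with the two others, in a row about 82 mm apart, in any order; its long side lies nearly across the tray.
- roller_bay (a point): Centre of the empty bay's floor (4 mm above the table) in the roller bays: a light-blue fixed tray 84 x 164 mm, any yaw, with two bays side by side, each 76 mm (along x) by 76 mm (along y) inside. The other bay, centred 80 mm towards this point's -y, already holds another roller. Rims and the 4 mm divider are only 9 mm above the table. All three blue trays are alike; what stands in them tells them apart.
- knob_bay (a point): Centre of the empty bay's floor (4 mm above the table) in the knob bays: a light-blue fixed tray 84 x 164 mm, any yaw, with two bays side by side, each 76 mm (along x) by 76 mm (along y) inside. The other bay, centred 80 mm towards this point's -y, already holds another knob. Rims and the 4 mm divider are only 9 mm above the table. All three blue trays are alike; what stands in them tells them apart.
- scraper_bay (a point): Centre of the empty bay's floor (4 mm above the table) in the scraper bays: a light-blue fixed tray 84 x 164 mm, any yaw, with two bays side by side, each 76 mm (along x) by 76 mm (along y) inside. The other bay, centred 80 mm towards this point's -y, already holds another scraper. Rims and the 4 mm divider are only 9 mm above the table. All three blue trays are alike; what stands in them tells them apart.
- tray_center (a point): The loose long grey tray to be emptied: open box 66 mm wide (x) by 280 mm long (y) by 22 mm high, walls 3 mm, floor 3 mm thick, about 180 g empty; can be gripped across its 66 mm outside width at mid-length. The point is its centre, 11 mm above its underside.
- pile_top (a point): Centre of the rim plane on top of a fixed pile of two empty grey trays of the same kind (66 mm in x, 280 mm in y, pile 44 mm high). The emptied tray's underside comes to rest at this height, edges in line.
- bottle: Bystander: white spray bottle, 72 mm in diameter, 190 mm tall, standing; origin at the centre of its underside.
Things that resemble listed ones, but are neither listed nor needed, are in the scene too. What is shaped like the part that bears knob_bay but brown is not meant. What is shaped like the part that bears knob_center but purple is not meant.

How it is judged:
On the way, in this order (a step that is already met when the one before it is completed fails the run):
1. all three parts stand released in the empty bays beside their own kind (horizontal distance between roller_center and roller_bay below 0.015 m and z of roller_center in the frame of roller_bay between 0.019 and 0.027 m and angle between each of roller_center, knob_center, scraper_center's own z axis and vertical below 0.12 rad and contact force between the fingers and roller below 0.05 N and horizontal distance between knob_center and knob_bay below 0.015 m and z of knob_center in the frame of knob_bay between 0.019 and 0.027 m and contact force between the fingers and knob below 0.05 N and horizontal distance between scraper_center and scraper_bay below 0.015 m and z of scraper_center in the frame of scraper_bay between 0.019 and 0.027 m and contact force between the fingers and scraper below 0.05 N), for 0.2 s.
2. the emptied tray lies squarely on the pile, released (horizontal distance between tray_center and pile_top below 0.012 m and z of tray_center in the frame of pile_top between 0.007 and 0.015 m and angle between the y axis of tray_center and the y axis of pile_top, either way round below 0.12 rad and angle between tray_center's own z axis and vertical below 0.08 rad and contact force between the fingers and tray below 0.05 N), for 0.2 s.
At the end, for the whole second after the job is handed in: Each part stands upright (within 0.12 rad) on the floor of the empty bay beside its own kind, within 15 mm of the bay's centre; the emptied tray lies flat on the pile, centred within 12 mm and in line within 0.12 rad; all released and at rest (all of step 1 and all of step 2 and linear speed of each of roller, knob, scraper, tray below 0.02 m/s); the robot touches nothing.
It fails at once if the roller is let go more than about 3 cm above where it stands (height (world z) of roller_center above 0.06 m and contact force between the fingers and roller below 0.05 N).
It fails at once if the knob is let go more than about 3 cm above where it stands (height (world z) of knob_center above 0.06 m and contact force between the fingers and knob below 0.05 N).
It fails at once if the scraper is let go more than about 3 cm above where it stands (height (world z) of scraper_center above 0.06 m and contact force between the fingers and scraper below 0.05 N).
It fails at once if the tray is let go more than about 3 cm above the pile (height (world z) of tray_center above 0.085 m and contact force between the fingers and tray below 0.05 N).
It fails at once if the spray bottle is knocked over or pushed more than 3 cm (distance of bottle from where it was at the start of the episode above 0.03 m or angle between bottle's own z axis and vertical above 0.3 rad).
It also fails if it takes over 120 s, if anything falls off the work surface, if the arm or the gripper's body presses on something with over 40 N, if the wrist force passes 120 N, or if a joint passes its speed limit or range.

### The arm

A 6-joint arm with a two-finger parallel gripper is mounted at the origin on the work surface. World frame = base frame: x ahead of the robot, y to its left, z up, the work surface at z = 0. Lengths are in m, angles in rad, forces in N, time in s.
With the tool pointing down it reaches from about 0.375 to 0.9 m from the base axis. Payload 3.1 kg.
Tool frame: the origin (TCP) lies midway between the tips of the shut fingers; the grasp point (between the pads) lies 19 mm behind it (manip.grasp_offset is the distance from the TCP to the grasp point, in m); z points along the fingers, y is the line along which they close (so a half turn about z gives the same grasp; the last joint's range is limited). The gripper opens to 85 mm and grips with 20 to 120 N. Pads are 22 mm wide; open, the fingers measure 114 mm over their backs; the gripper's body (76 mm by 85 mm) begins 54 mm behind the grasp point. The pads swing forward as they close: fully open they stand 13 mm farther back than shut.
Start: joints at [1.135, 0.527, 1.433, -0, 1.181, -0.178], TCP at [0.159, 0.604, 0.2] pointing down, gripper open.
Joint ranges: [-3.08, 3.08], [-0.75, 2.2], [0.22, 2.44], [-1.43, 4.57], [0, 2.65], [-2.85, 2.85]. Speed limits (rad/s): [2.79, 2.79, 3.14, 3.14, 3.14, 3.14].

### API

Orientations are given as a unit quaternion [x, y, z, w].
In Python, from station import sensors, cams, order, manip gives the robot as it stands.
- The arm moves only by the tool move_arm, never from a script. Its argument "targets" is a list of rows, each an object of numbers: "dx", "dy", "dz": the shift along the world's x, y, z normalised to -1 to 1, where 1 is 25 mm; "rx", "ry", "rz": the turn, a rotation vector about the world's x, y, z normalised to -1 to 1, where 1 is 30 degrees. A call has exactly 10 rows; each row shifts and turns the commanded pose from where the row before left it; what a row does not reach is not made up. A row lasts 1/8 s, in which the tool goes at most 62.5 mm and 10.7 degrees, less where a joint would pass 70% of its speed; a pose out of reach is approached as far as the arm can. A call with a number of a shift or a turn outside -1 to 1 is refused whole. A call with a gripper value outside its range is refused whole. "claw" is the opening in per cent of the stroke, from 0 (shut) to 100 (fully open), set as the call begins (left out, the last holds). The fingers move at their own pace and stop on an object; "newtons" is the grip in N (left out, the last holds). Time passes only in rows, so rows that do not move let the fingers close, or fill a call up. It gives the time, the measured TCP pose, the force, the opening and the grip force at its end, in the units of the state.
- sensors.sense(): the state, without advancing time (a new reading comes with each control period).
- cams.snapshot(name): name is "side" or "top" or "wrist"; returns the picture (400x640x3 uint8, red, green, blue); there is no depth.
- cams.camera_model(name): a dict with "fx", "fy", "cx", "cy" (pixels), "distortion" ([k1, k2, p1, p2, k3] as OpenCV has them; the pictures are not rectified), "extrinsics" (4x4, takes a point from world to camera coordinates). Camera axes: x right, y down, z forward; pixel columns grow to the right and rows downward; lengths in m; the calibration is good to about 2 mm. A picture is of the moment at which its call begins: read the wrist's pose just before it. camera_model takes no time and is no camera call; for the wrist camera it gives the pose at the moment of the call.
- order.sign_off(): hands the job in; it is judged then, once.
The state is a dict: "t": time; "q": joint angles; "qd": joint speeds; "tau": joint torques, N m; "tcp_pos": TCP position; "tool_rot": TCP orientation; "force": force on the tool from outside, world axes, zero at the start; "ft_torque": the same for the moment, N m; "finger_gap": opening from 0.0 (shut) to 1.0 (fully open); "gripper_force": force on a finger pad.
Only numpy, scipy, OpenCV 4.12 (cv2) and the standard library are available. Lean on these libraries where they do the work, as an engineer would, in place of code of your own. Each camera call takes 0.05 s, during which the arm holds its last target. There are 200 camera calls.

## Working session

There is one attempt and no reset: what is moved stays moved. The work goes in short steps, Python scripts to look and compute and a tool call to move; the robot and the scene stay as the last step left them, time stands still between calls to the robot, and variables do not carry over. Pictures are saved under pics/ and viewed, at most 14 in all, crops included, and the job is handed in when it is done.

Besides the shell and the picture viewer there is one more tool, called after ">>>" by a JSON object that holds its "method" and its "body", one argument or row to a line. move_arm: Moves the arm, as the interface text tells. Scaled input: -1 to 1 covers 25 mm each way for a shift and 30 degrees each way for a turn. Its arguments: {"type":"object","properties":{"targets":{"type":"array"},"claw":{"type":"number"},"newtons":{"type":"number"}},"required":["targets"]}

```bash
mkdir -p pics; python3 - <<'E'
from station import sensors,cams,order,manip
import cv2
s=sensors.sense();print(s['t'],s['tcp_pos'],s['tool_rot'],manip.grasp_offset)
for n in ['top','side']:
    cv2.imwrite(f'pics/{n}0.png',cams.snapshot(n)[:,:,::-1])
    m=cams.camera_model(n);print(n,m)
E
```

```text
0.0 [0.1589815  0.60362682 0.19915116] [ 1.28563363e-01  9.91700705e-01 -1.02780125e-03 -3.41126128e-04] 0.0187
top {'fx': 496.16679544287257, 'fy': 496.16679544287257, 'cx': 320.835789797241, 'cy': 193.64302725932245, 'distortion': array([-0.09801675,  0.        ,  0.        ,  0.        ,  0.        ]), 'extrinsics': array([[ 0.02923382, -0.99913061,  0.02972226, -0.14652365],
       [-0.99128319, -0.03280008, -0.1276001 ,  0.5254571 ],
       [ 0.12846406, -0.02573294, -0.99138025,  1.21664398],
       [ 0.        ,  0.        ,  0.        ,  1.        ]])}
side {'fx': 426.45032528310276, 'fy': 426.45032528310276, 'cx': 326.1127009367375, 'cy': 193.9380451920119, 'distortion': array([0.02730281, 0.        , 0.        , 0.        , 0.        ]), 'extrinsics': array([[ 0.93858124, -0.34501699, -0.0053417 , -0.50663672],
       [-0.24078565, -0.6437858 , -0.72633471,  0.09104747],
       [ 0.2471589 ,  0.68301034, -0.68732042,  0.9654374 ],
       [ 0.        ,  0.        ,  0.        ,  1.        ]])}
```

View pics/top0.png

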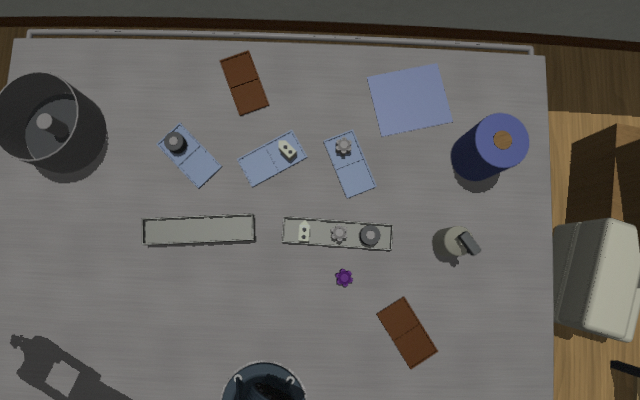

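View pics/side0.png

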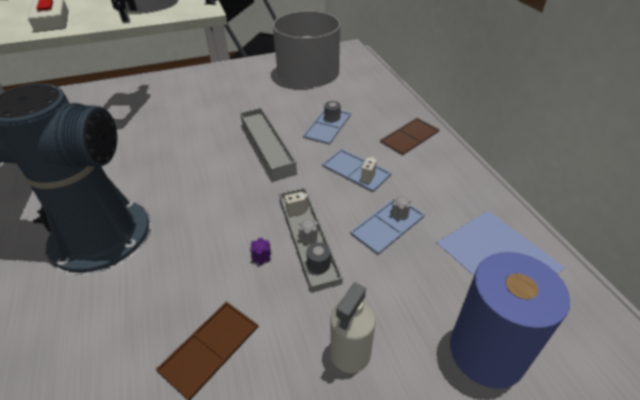

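```bash
python3 - <<'E'
import cv2
im=cv2.imread('pics/top0.png')
def crop(n,x0,y0,x1,y1,k):
    c=cv2.resize(im[y0:y1,x0:x1],None,fx=k,fy=k,interpolation=cv2.INTER_CUBIC)
    c=cv2.convertScaleAbs(c,alpha=1.5)
    for x in range((x0//10+1)*10,x1,10):
        cv2.line(c,((x-x0)*k,0),((x-x0)*k,6),(0,0,255),1); 
        if x%20==0: cv2.putText(c,str(x),((x-x0)*k-12,18),0,.4,(0,0,255),1)
    for y in range((y0//10+1)*10,y1,10):
        cv2.line(c,(0,(y-y0)*k),(6,(y-y0)*k),(0,0,255),1); cv2.putText(c,str(y),(8,(y-y0)*k+4),0,.4,(0,0,255),1)
    cv2.imwrite(n,c)
crop('pics/c_tray.png',270,205,400,290,6)
crop('pics/c_bay.png',225,122,385,202,5)
a=im.copy()
crop('pics/c_left.png',135,115,265,250,4)
E
```

```text
(no output)
```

View pics/c_tray.png

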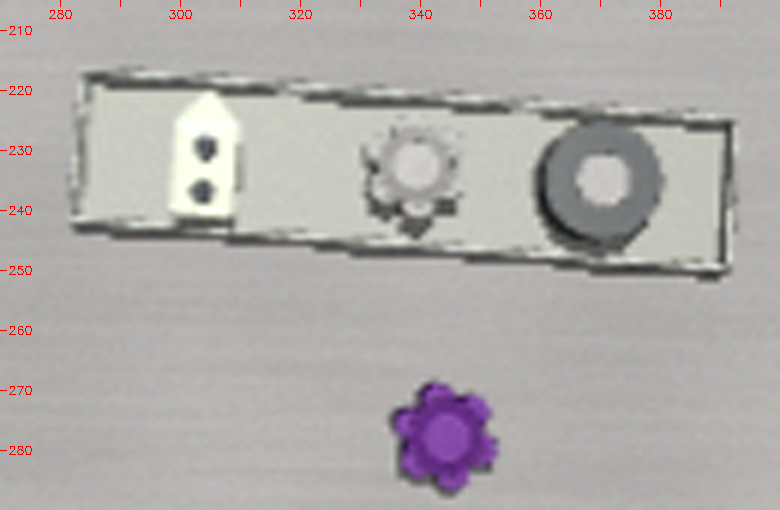

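View pics/c_bay.png

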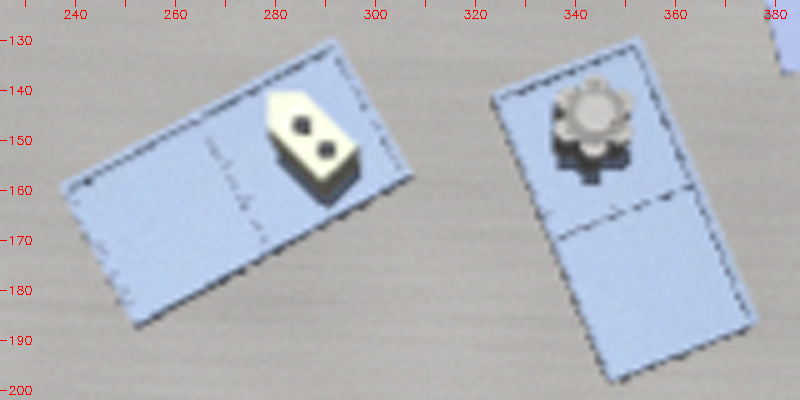

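View pics/c_left.png

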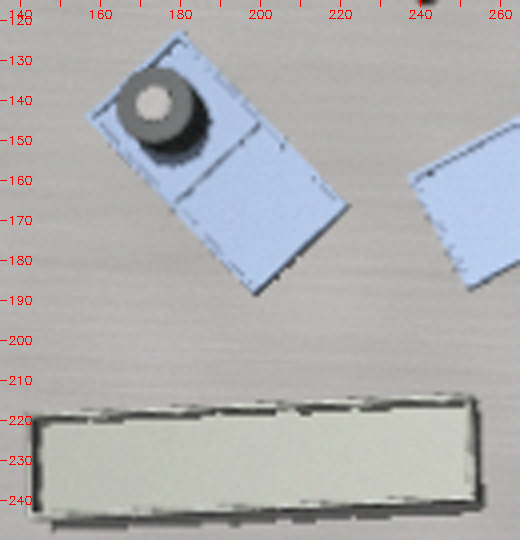

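The top view shows these candidates. Knob: metal (340,233) in the grey tray (chosen), purple (344,278) is a decoy, and (344,146) is already in a bay. Roller: (370,235) chosen, (175,141) is in a bay. Scraper: (304,231) chosen, (288,149) is in a bay. Empty bays: roller (200,166), scraper (255,168), knob (357,182). The brown trays at (245,83) and (407,332) and the plain blue sheet at (410,100) are not wanted. The tray holding the parts is centred near (337,234) and the pile near (199,230). The close crops confirm this.

```bash
cat > h.py <<'E'
import numpy as np, cv2
from scipy.optimize import least_squares
from station import sensors,cams
def proj(P,m):
    E=m['extrinsics'];K=np.array([[m['fx'],0,m['cx']],[0,m['fy'],m['cy']],[0,0,1]])
    return cv2.projectPoints(np.float64(P).reshape(-1,1,3),cv2.Rodrigues(E[:3,:3])[0],E[:3,3],K,m['distortion'])[0].reshape(-1,2)
def at(uv,z,m):
    return least_squares(lambda p:(proj([[p[0],p[1],z]],m)-uv).ravel(),[.5,0]).x
def rect(c,w,l,z,m):
    # c: 4 corner pixels in cyclic order; returns x,y,yaw of long (y) axis frame
    c=np.float64(c);W=np.array([at(u,z,m) for u in c]);o=W.mean(0)
    e=W-np.roll(W,-1,0);i=np.argmax(np.linalg.norm(e,axis=1));t=np.arctan2(e[i][1],e[i][0])-np.pi/2
    L=lambda p:np.c_[np.array([[p[0],p[1]]])+np.array([[a*w/2,b*l/2] for a,b in((1,1),(1,-1),(-1,-1),(-1,1))])@np.array([[np.cos(p[2]),np.sin(p[2])],[-np.sin(p[2]),np.cos(p[2])]]),np.full(4,z)]
    best=None
    for k in range(4):
      for d in (1,-1):
        cc=np.roll(c[::d],k,0)
        r=least_squares(lambda p:(proj(L(p),m)-cc).ravel(),[*o,t])
        if best is None or r.cost<best.cost: best=r
    return best.x,best.cost
E
python3 - <<'E'
from h import *
m=cams.camera_model('top')
def R(n,*a):
    p,c=rect(*a,m);print(n,p[:2].round(4),'yaw',np.degrees(p[2]).round(2),'cost',round(c,2));return p
R('tray',[(283.8,217.5),(392.3,225.3),(391.2,251.2),(282.2,243)],.066,.28,.022)
R('pile',[(143.3,219.3),(253.5,214),(255.5,242),(144.5,244.3)],.066,.28,.044)
for n,c,f in [('scr',[(292,130),(307.2,157),(252.4,187.4),(237.4,159.6)],(288,149)),('knob',[(352.4,130),(376.4,186.4),(347.6,198.4),(323.6,141.6)],(344,146)),('roll',[(180.5,123),(222.5,166.3),(199.3,188.5),(158,144.5)],(175,141))]:
    p=R(n,c,.084,.164,.009);d=np.array([-np.sin(p[2]),np.cos(p[2])])*.04
    f=at(f,.03,m);b=max([p[:2]+d,p[:2]-d],key=lambda q:np.linalg.norm(q-f));print(' bay',b.round(4))
for n,u in [('scraper',(304.2,230.5)),('tip',(304.7,220)),('base',(303.8,241)),('knob',(339.7,232.8)),('roller',(370.3,235.2)),('bottle base',(456,245))]: print(n,at(u,.0 if 'bot' in n else .048 if n=='roller' else .046,m).round(4))
E
```

```text
tray [ 0.4294 -0.1758] yaw -2.42 cost 1.05
pile [0.428  0.1701] yaw -175.94 cost 2.95
scr [ 0.6215 -0.002 ] yaw 31.16 cost 0.39
 bay [0.6008 0.0322]
knob [ 0.614  -0.2044] yaw -245.89 cost 0.7
 bay [ 0.5775 -0.2207]
roll [0.6224 0.2131] yaw -43.71 cost 0.66
 bay [0.5948 0.1842]
scraper [ 0.435  -0.0913]
tip [ 0.4611 -0.0917]
base [ 0.409  -0.0911]
knob [ 0.432  -0.1795]
roller [ 0.4282 -0.2557]
bottle base [ 0.4112 -0.4871]
```

>>> {"method": "move_arm", "body": {
  "targets": [
    {"dx":1,"dy":-1,"rz":0.1},
    {"dx":1,"dy":-1,"rz":0.1},
    {"dx":1,"dy":-1,"rz":0.1},
    {"dx":1,"dy":-1,"rz":0.11},
    {"dx":1,"dy":-1},
    {"dx":1,"dy":-1},
    {"dx":1,"dy":-1},
    {"dx":1,"dy":-1},
    {"dx":1,"dy":-1},
    {"dx":1,"dy":-1}
  ],
  "claw": 60,
  "newtons": 40
}}

```text
schema error: expected keys dx, dy, dz, rx, ry, rz
```

>>> {"method": "move_arm", "body": {
  "targets": [
    {"dx":0.5,"dy":-1},
    {"dx":0.5,"dy":-1},
    {"dy":-1},
    {"dy":-1},
    {"dy":-1},
    {"dy":-1},
    {"dy":-1},
    {"dy":-1},
    {"dy":-1},
    {"dy":-1}
  ]
}}

```text
schema error: expected keys dx, dy, dz, rx, ry, rz
```

>>> {"method": "move_arm", "body": {
  "targets": [
    {"dy":-1},
    {"dy":-1},
    {"dy":-1},
    {"dy":-1,"dz":-0.4},
    {"dy":-1,"dz":-0.4},
    {"dy":-1,"dz":-0.4},
    {"dy":-1,"dz":-0.4},
    {"dy":-0.8,"dz":-0.4},
    {},
    {}
  ]
}}

```text
schema error: expected keys dx, dy, dz, rx, ry, rz
```

>>> {"method": "move_arm", "body": {
  "targets": [
    {"dx":1,"dy":-1,"dz":0,"rx":0,"ry":0,"rz":0.1},
    {"dx":1,"dy":-1,"dz":0,"rx":0,"ry":0,"rz":0.1},
    {"dx":1,"dy":-1,"dz":0,"rx":0,"ry":0,"rz":0.1},
    {"dx":1,"dy":-1,"dz":0,"rx":0,"ry":0,"rz":0.11},
    {"dx":1,"dy":-1,"dz":0,"rx":0,"ry":0,"rz":0},
    {"dx":1,"dy":-1,"dz":0,"rx":0,"ry":0,"rz":0},
    {"dx":1,"dy":-1,"dz":0,"rx":0,"ry":0,"rz":0},
    {"dx":1,"dy":-1,"dz":0,"rx":0,"ry":0,"rz":0},
    {"dx":1,"dy":-1,"dz":0,"rx":0,"ry":0,"rz":0},
    {"dx":1,"dy":-1,"dz":0,"rx":0,"ry":0,"rz":0}
  ],
  "claw": 60,
  "newtons": 40
}}

```text
t: 1.35
tcp_pos: [0.4098, 0.3533, 0.1998]
tool_rot: [0.022, 1.0, -0.0, -0.0]
force: [-0.2, 0.2, -0.4]
finger_gap: 0.599
gripper_force: 0.0
```

>>> {"method": "move_arm", "body": {
  "targets": [
    {"dx":0.5,"dy":-1,"dz":0,"rx":0,"ry":0,"rz":0},
    {"dx":0.5,"dy":-1,"dz":0,"rx":0,"ry":0,"rz":0},
    {"dx":0,"dy":-1,"dz":0,"rx":0,"ry":0,"rz":0},
    {"dx":0,"dy":-1,"dz":0,"rx":0,"ry":0,"rz":0},
    {"dx":0,"dy":-1,"dz":0,"rx":0,"ry":0,"rz":0},
    {"dx":0,"dy":-1,"dz":0,"rx":0,"ry":0,"rz":0},
    {"dx":0,"dy":-1,"dz":0,"rx":0,"ry":0,"rz":0},
    {"dx":0,"dy":-1,"dz":0,"rx":0,"ry":0,"rz":0},
    {"dx":0,"dy":-1,"dz":0,"rx":0,"ry":0,"rz":0},
    {"dx":0,"dy":-1,"dz":0,"rx":0,"ry":0,"rz":0}
  ]
}}

```text
t: 2.6
tcp_pos: [0.434, 0.1035, 0.1999]
tool_rot: [0.022, 1.0, -0.0, -0.0]
force: [0.9, 0.3, 0.2]
finger_gap: 0.601
gripper_force: 0.0
```

>>> {"method": "move_arm", "body": {
  "targets": [
    {"dx":0,"dy":-1,"dz":0,"rx":0,"ry":0,"rz":0},
    {"dx":0,"dy":-1,"dz":0,"rx":0,"ry":0,"rz":0},
    {"dx":0,"dy":-1,"dz":0,"rx":0,"ry":0,"rz":0},
    {"dx":0,"dy":-1,"dz":-0.4,"rx":0,"ry":0,"rz":0},
    {"dx":0,"dy":-1,"dz":-0.4,"rx":0,"ry":0,"rz":0},
    {"dx":0,"dy":-1,"dz":-0.4,"rx":0,"ry":0,"rz":0},
    {"dx":0,"dy":-1,"dz":-0.4,"rx":0,"ry":0,"rz":0},
    {"dx":0,"dy":-0.8,"dz":-0.4,"rx":0,"ry":0,"rz":0},
    {"dx":0,"dy":0,"dz":0,"rx":0,"ry":0,"rz":0},
    {"dx":0,"dy":0,"dz":0,"rx":0,"ry":0,"rz":0}
  ]
}}

```text
t: 3.85
tcp_pos: [0.434, -0.0901, 0.1501]
tool_rot: [0.022, 1.0, 0.0, -0.0]
force: [-0.5, 0.2, 0.7]
finger_gap: 0.601
gripper_force: 0.0
```

```bash
python3 - <<'E'
from h import *
m=cams.camera_model('wrist');im=cams.snapshot('wrist');cv2.imwrite('pics/w1.png',im[:,:,::-1])
s=sensors.sense();print(s['t'],s['tcp_pos'],s['tool_rot'],s['finger_gap'],s['q']);print(m)
p=proj([[.435,-.0913,.049],[.432,-.1795,.049],[.4282,-.2557,.049]],m);print(p)
E
```

```text
3.9 [ 0.43416792 -0.08993461  0.15030256] [ 2.13034147e-02  9.99773043e-01  1.58966995e-04 -4.61023609e-05] 0.5928803862942807 [-4.57482709e-01  3.67354669e-01  1.92666300e+00  3.32362042e-04
  8.47792908e-01 -1.98588891e+00]
{'fx': 356.0382120919419, 'fy': 356.0382120919419, 'cx': 320.5540878221835, 'cy': 201.0268174907767, 'distortion': array([0.01601426, 0.        , 0.        , 0.        , 0.        ]), 'extrinsics': array([[ 4.40694077e-02,  9.99028340e-01, -5.13074857e-04,
         7.14831561e-02],
       [ 9.53483056e-01, -4.19069900e-02,  2.98519457e-01,
        -4.41287636e-01],
       [ 2.98207896e-01, -1.36447838e-02, -9.54403411e-01,
         2.00324803e-01],
       [ 0.00000000e+00,  0.00000000e+00,  0.00000000e+00,
         1.00000000e+00]])}
[[319.82444658 190.92968223]
 [209.3443855  191.97125679]
 [112.97080161 191.39317716]]
```

View pics/w1.png

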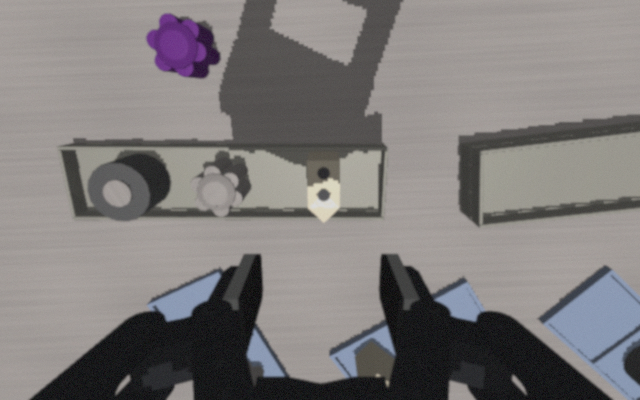

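```bash
python3 - <<'E'
from h import *
m=cams.camera_model('wrist');t=cams.camera_model('top');sd=cams.camera_model('side')
p,c=rect([(60,146),(386,146),(383,217),(75,217)],.066,.28,.022,m);print(p,np.degrees(p[2]),c)
print(proj([[.4294,-.1758,.022]],m))
for n,a,b in [('scr',(323,190),(304.2,230.5)),('knob',(217,190),(339.5,232.8)),('rol',(119.5,191),(370.2,235.2))]: 
    print(n,at(a,.049,m),at(b,.049,t))
print(at((144.3+0,0),.044,t)[:0])
im=cv2.imread('pics/side0.png');c=cv2.resize(im[180:295,225:345],None,fx=5,fy=5,interpolation=cv2.INTER_CUBIC);
def dot(P,col):
    q=proj([P],sd)[0]; cv2.circle(c,tuple(int(v) for v in (q-[225,180])*5),3,col,-1)
for a,b in [((323,190),(304.2,230.5)),((217,190),(339.5,232.8)),((119.5,191),(370.2,235.2))]:
    dot([*at(a,.049,m),.049],(0,0,255)); dot([*at(b,.049,t),.049],(0,255,0))
cv2.imwrite('pics/s_c.png',c)
E
```

```text
[ 0.43242487 -0.1721605   3.10035671] 177.63735457156807 24.82424645568374
[[222.36369545 180.08355988]]
scr [ 0.43455621 -0.08861524] [ 0.43483803 -0.09129246]
knob [ 0.43091374 -0.17313316] [ 0.43183802 -0.17883199]
rol [ 0.42842892 -0.25049722] [ 0.4281499  -0.25531473]
[]
```

View pics/s_c.png

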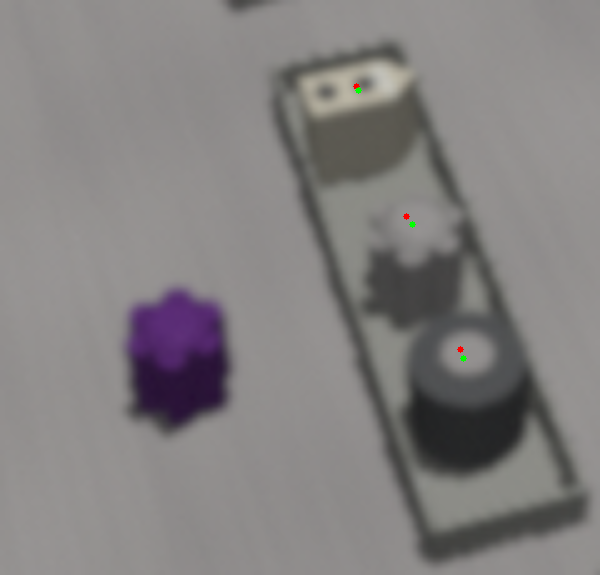

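The wrist view shows the scraper at (323,190) between the fingers, the knob at (218,190) and the roller at (120,192). The side-view overlay agrees with the positions measured from the top view. Next I descend on the scraper.

>>> {"method": "move_arm", "body": {
  "targets": [
    {"dx":0,"dy":0,"dz":-1,"rx":0,"ry":0,"rz":0},
    {"dx":0,"dy":0,"dz":-1,"rx":0,"ry":0,"rz":0},
    {"dx":0,"dy":0,"dz":-1,"rx":0,"ry":0,"rz":0},
    {"dx":0,"dy":0,"dz":-1,"rx":0,"ry":0,"rz":0},
    {"dx":0,"dy":0,"dz":-0.7,"rx":0,"ry":0,"rz":0},
    {"dx":0,"dy":0,"dz":-0.5,"rx":0,"ry":0,"rz":0},
    {"dx":0,"dy":0,"dz":-0.24,"rx":0,"ry":0,"rz":0},
    {"dx":0,"dy":0,"dz":0,"rx":0,"ry":0,"rz":0},
    {"dx":0,"dy":0,"dz":0,"rx":0,"ry":0,"rz":0},
    {"dx":0,"dy":0,"dz":0,"rx":0,"ry":0,"rz":0}
  ]
}}

```text
t: 5.15
tcp_pos: [0.4347, -0.0908, 0.0146]
tool_rot: [0.022, 1.0, -0.0, 0.001]
force: [-0.1, 0.4, -0.4]
finger_gap: 0.595
gripper_force: 0.0
```

>>> {"method": "move_arm", "body": {
  "targets": [
    {"dx":0,"dy":0,"dz":0,"rx":0,"ry":0,"rz":0},
    {"dx":0,"dy":0,"dz":0,"rx":0,"ry":0,"rz":0},
    {"dx":0,"dy":0,"dz":0,"rx":0,"ry":0,"rz":0},
    {"dx":0,"dy":0,"dz":0,"rx":0,"ry":0,"rz":0},
    {"dx":0,"dy":0,"dz":0,"rx":0,"ry":0,"rz":0},
    {"dx":0,"dy":0,"dz":0,"rx":0,"ry":0,"rz":0},
    {"dx":0,"dy":0,"dz":0,"rx":0,"ry":0,"rz":0},
    {"dx":0,"dy":0,"dz":0,"rx":0,"ry":0,"rz":0},
    {"dx":0,"dy":0,"dz":0.1,"rx":0,"ry":0,"rz":0},
    {"dx":0,"dy":0,"dz":0.1,"rx":0,"ry":0,"rz":0}
  ],
  "claw": 0,
  "newtons": 40
}}

```text
t: 6.4
tcp_pos: [0.4341, -0.0906, 0.0191]
tool_rot: [0.022, 1.0, 0.0, -0.0]
force: [0.1, -0.6, -0.7]
finger_gap: 0.28
gripper_force: 39.2
```

>>> {"method": "move_arm", "body": {
  "targets": [
    {"dx":0,"dy":0,"dz":0.6,"rx":0,"ry":0,"rz":0},
    {"dx":0,"dy":0,"dz":0.8,"rx":0,"ry":0,"rz":0},
    {"dx":0,"dy":0,"dz":1,"rx":0,"ry":0,"rz":0},
    {"dx":0.4,"dy":0.3,"dz":0.8,"rx":0,"ry":0,"rz":0},
    {"dx":0.9,"dy":0.7,"dz":0,"rx":0,"ry":0,"rz":0},
    {"dx":1,"dy":0.75,"dz":0,"rx":0,"ry":0,"rz":0},
    {"dx":1,"dy":0.75,"dz":0,"rx":0,"ry":0,"rz":0},
    {"dx":1,"dy":0.75,"dz":0,"rx":0,"ry":0,"rz":0},
    {"dx":1,"dy":0.75,"dz":0,"rx":0,"ry":0,"rz":0},
    {"dx":0.8,"dy":0.5,"dz":0,"rx":0,"ry":0,"rz":0}
  ]
}}

```text
t: 7.65
tcp_pos: [0.5873, 0.0228, 0.0988]
tool_rot: [0.021, 1.0, 0.0, -0.0]
force: [-0.0, -1.4, -0.4]
finger_gap: 0.284
gripper_force: 39.3
```

>>> {"method": "move_arm", "body": {
  "targets": [
    {"dx":0.54,"dy":0.4,"dz":0,"rx":0,"ry":0,"rz":0},
    {"dx":0,"dy":0,"dz":0,"rx":0,"ry":0,"rz":0},
    {"dx":0,"dy":0,"dz":-0.6,"rx":0,"ry":0,"rz":0},
    {"dx":0,"dy":0,"dz":-0.8,"rx":0,"ry":0,"rz":0},
    {"dx":0,"dy":0,"dz":-0.7,"rx":0,"ry":0,"rz":0},
    {"dx":0,"dy":0,"dz":-0.5,"rx":0,"ry":0,"rz":0},
    {"dx":0,"dy":0,"dz":-0.2,"rx":0,"ry":0,"rz":0},
    {"dx":0,"dy":0,"dz":-0.2,"rx":0,"ry":0,"rz":0},
    {"dx":0,"dy":0,"dz":0,"rx":0,"ry":0,"rz":0},
    {"dx":0,"dy":0,"dz":0,"rx":0,"ry":0,"rz":0}
  ]
}}

```text
t: 8.9
tcp_pos: [0.6007, 0.0318, 0.0246]
tool_rot: [0.022, 1.0, -0.0, 0.001]
force: [1.0, 0.4, -1.3]
finger_gap: 0.283
gripper_force: 39.3
```

```bash
python3 - <<'E'
from h import *
im=cv2.cvtColor(cams.snapshot('side'),cv2.COLOR_RGB2BGR)[60:300,240:460]
cv2.imwrite('pics/s2.png',cv2.resize(im,None,fx=2.5,fy=2.5,interpolation=cv2.INTER_CUBIC))
s=sensors.sense();print(s['tcp_pos'],s['force'],s['gripper_force'])
E
```

```text
[0.6007231  0.03183253 0.02459718] [ 0.47788673 -0.05225368 -1.02446178] 39.31861852761358
```

View pics/s2.png

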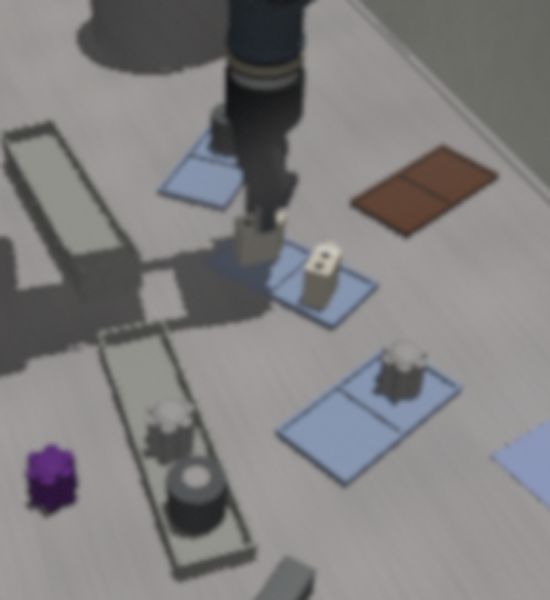

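The side view shows the scraper upright in the gripper, just above the empty scraper bay at (255,245) in the crop.

>>> {"method": "move_arm", "body": {
  "targets": [
    {"dx":0,"dy":0,"dz":-0.12,"rx":0,"ry":0,"rz":0},
    {"dx":0,"dy":0,"dz":-0.12,"rx":0,"ry":0,"rz":0},
    {"dx":0,"dy":0,"dz":-0.1,"rx":0,"ry":0,"rz":0},
    {"dx":0,"dy":0,"dz":0,"rx":0,"ry":0,"rz":0},
    {"dx":0,"dy":0,"dz":0,"rx":0,"ry":0,"rz":0},
    {"dx":0,"dy":0,"dz":0,"rx":0,"ry":0,"rz":0},
    {"dx":0,"dy":0,"dz":0,"rx":0,"ry":0,"rz":0},
    {"dx":0,"dy":0,"dz":0,"rx":0,"ry":0,"rz":0},
    {"dx":0,"dy":0,"dz":0,"rx":0,"ry":0,"rz":0},
    {"dx":0,"dy":0,"dz":0,"rx":0,"ry":0,"rz":0}
  ]
}}

```text
t: 10.2
tcp_pos: [0.6003, 0.0319, 0.0156]
tool_rot: [0.022, 1.0, 0.0, -0.0]
force: [-0.1, 1.2, 2.6]
finger_gap: 0.285
gripper_force: 39.7
```

>>> {"method": "move_arm", "body": {
  "targets": [
    {"dx":0,"dy":0,"dz":0,"rx":0,"ry":0,"rz":0},
    {"dx":0,"dy":0,"dz":0,"rx":0,"ry":0,"rz":0},
    {"dx":0,"dy":0,"dz":0,"rx":0,"ry":0,"rz":0},
    {"dx":0,"dy":0,"dz":0,"rx":0,"ry":0,"rz":0},
    {"dx":0,"dy":0,"dz":0.2,"rx":0,"ry":0,"rz":0},
    {"dx":0,"dy":0,"dz":0.6,"rx":0,"ry":0,"rz":0},
    {"dx":0,"dy":0,"dz":1,"rx":0,"ry":0,"rz":0},
    {"dx":0,"dy":0,"dz":1,"rx":0,"ry":0,"rz":0},
    {"dx":0,"dy":0,"dz":1,"rx":0,"ry":0,"rz":0},
    {"dx":0,"dy":0,"dz":0.4,"rx":0,"ry":0,"rz":0}
  ],
  "claw": 46
}}

```text
t: 11.45
tcp_pos: [0.6016, 0.0317, 0.1233]
tool_rot: [0.022, 1.0, -0.0, 0.002]
force: [1.0, -0.3, 1.3]
finger_gap: 0.465
gripper_force: 0.0
```

>>> {"method": "move_arm", "body": {
  "targets": [
    {"dx":-0.7,"dy":-0.8,"dz":0,"rx":0,"ry":0,"rz":0},
    {"dx":-0.8,"dy":-1,"dz":0,"rx":0,"ry":0,"rz":0},
    {"dx":-0.8,"dy":-1,"dz":0,"rx":0,"ry":0,"rz":0},
    {"dx":-0.8,"dy":-1,"dz":0,"rx":0,"ry":0,"rz":0},
    {"dx":-0.8,"dy":-1,"dz":0,"rx":0,"ry":0,"rz":0},
    {"dx":-0.8,"dy":-1,"dz":0,"rx":0,"ry":0,"rz":0},
    {"dx":-0.8,"dy":-1,"dz":0,"rx":0,"ry":0,"rz":0},
    {"dx":-0.8,"dy":-1,"dz":0,"rx":0,"ry":0,"rz":0},
    {"dx":-0.46,"dy":-0.54,"dz":0,"rx":0,"ry":0,"rz":0},
    {"dx":0,"dy":0,"dz":0,"rx":0,"ry":0,"rz":0}
  ],
  "claw": 73
}}

```text
t: 12.7
tcp_pos: [0.4307, -0.1773, 0.1207]
tool_rot: [0.023, 1.0, 0.0, -0.0]
force: [-0.2, 0.8, -0.9]
finger_gap: 0.729
gripper_force: 0.0
```

```bash
python3 - <<'E'
from h import *
m=cams.camera_model('wrist');s=sensors.sense();im=cams.snapshot('wrist')[:,:,::-1].copy();print(s['tcp_pos'])
t=cams.camera_model('top');tp=cams.snapshot('top')[120:260,225:400,::-1]
for P in [(.4318,-.177,.049),(.4282,-.254,.049)]:
    q=proj([P],m)[0];print(q);cv2.circle(im,tuple(int(v) for v in q),2,(0,0,255),-1)
tp=cv2.resize(tp,(500,400),interpolation=cv2.INTER_CUBIC)
cv2.imwrite('pics/w2.png',cv2.resize(np.hstack([im[60:310,60:460],cv2.resize(tp,(312,250))]),None,fx=1.12,fy=1.12))
E
```

```text
[ 0.43065564 -0.1772844   0.12067981]
[321.86160301 202.14052166]
[214.69696867 202.08810809]
```

View pics/w2.png

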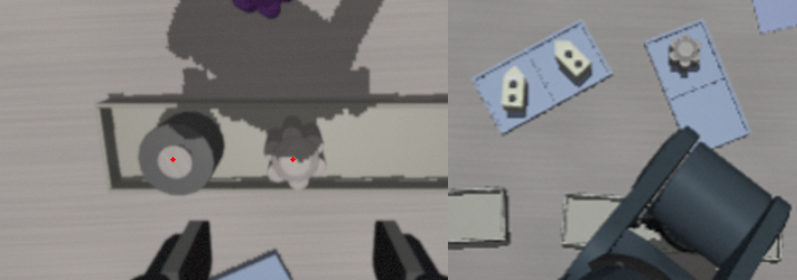

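The wrist view confirms the scraper stands centred in its bay. The knob and roller marks sit on the parts.

>>> {"method": "move_arm", "body": {
  "targets": [
    {"dx":0.03,"dy":0.04,"dz":-0.8,"rx":0,"ry":0,"rz":0},
    {"dx":0,"dy":0,"dz":-1,"rx":0,"ry":0,"rz":0},
    {"dx":0,"dy":0,"dz":-1,"rx":0,"ry":0,"rz":0},
    {"dx":0,"dy":0,"dz":-0.7,"rx":0,"ry":0,"rz":0},
    {"dx":0,"dy":0,"dz":-0.5,"rx":0,"ry":0,"rz":0},
    {"dx":0,"dy":0,"dz":-0.27,"rx":0,"ry":0,"rz":0},
    {"dx":0,"dy":0,"dz":0,"rx":0,"ry":0,"rz":0},
    {"dx":0,"dy":0,"dz":0,"rx":0,"ry":0,"rz":0},
    {"dx":0,"dy":0,"dz":0,"rx":0,"ry":0,"rz":0},
    {"dx":0,"dy":0,"dz":0,"rx":0,"ry":0,"rz":0}
  ]
}}

```text
t: 14.05
tcp_pos: [0.4323, -0.1759, 0.0143]
tool_rot: [0.022, 1.0, -0.0, 0.0]
force: [0.2, -0.4, -0.2]
finger_gap: 0.729
gripper_force: 0.0
```

>>> {"method": "move_arm", "body": {
  "targets": [
    {"dx":0,"dy":0,"dz":0,"rx":0,"ry":0,"rz":0},
    {"dx":0,"dy":0,"dz":0,"rx":0,"ry":0,"rz":0},
    {"dx":0,"dy":0,"dz":0,"rx":0,"ry":0,"rz":0},
    {"dx":0,"dy":0,"dz":0,"rx":0,"ry":0,"rz":0},
    {"dx":0,"dy":0,"dz":0,"rx":0,"ry":0,"rz":0},
    {"dx":0,"dy":0,"dz":0,"rx":0,"ry":0,"rz":0},
    {"dx":0,"dy":0,"dz":0,"rx":0,"ry":0,"rz":0},
    {"dx":0,"dy":0,"dz":0,"rx":0,"ry":0,"rz":0},
    {"dx":0,"dy":0,"dz":0.1,"rx":0,"ry":0,"rz":0},
    {"dx":0,"dy":0,"dz":0.1,"rx":0,"ry":0,"rz":0}
  ],
  "claw": 0,
  "newtons": 45
}}

```text
t: 15.3
tcp_pos: [0.4322, -0.1758, 0.0192]
tool_rot: [0.022, 1.0, -0.0, 0.0]
force: [0.5, -0.8, 0.2]
finger_gap: 0.002
gripper_force: 0.0
```

```bash
python3 - <<'E'
from h import *
w=cams.snapshot('wrist')[:,:,::-1];s=cams.snapshot('side')[:,:,::-1][170:300,220:420]
cv2.imwrite('pics/w3.png',np.hstack([cv2.resize(w,(480,300)),cv2.resize(s,(300,300))[:, :]]))
E
```

```text
(no output)
```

View pics/w3.png

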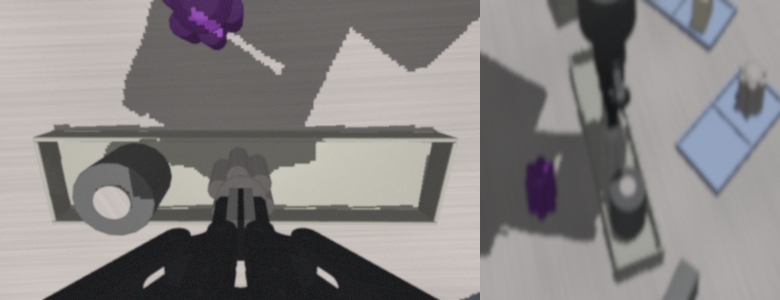

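The fingers shut to 0, so the knob slipped out of the grasp. It appears just -x of the fingertips at (240,175). I'll rise and look again.

>>> {"method": "move_arm", "body": {
  "targets": [
    {"dx":0,"dy":0,"dz":0.3,"rx":0,"ry":0,"rz":0},
    {"dx":0,"dy":0,"dz":0.5,"rx":0,"ry":0,"rz":0},
    {"dx":0,"dy":0,"dz":1,"rx":0,"ry":0,"rz":0},
    {"dx":0,"dy":0,"dz":1,"rx":0,"ry":0,"rz":0},
    {"dx":0,"dy":0,"dz":1,"rx":0,"ry":0,"rz":0},
    {"dx":0,"dy":0,"dz":0.3,"rx":0,"ry":0,"rz":0},
    {"dx":0,"dy":0,"dz":0,"rx":0,"ry":0,"rz":0},
    {"dx":0,"dy":0,"dz":0,"rx":0,"ry":0,"rz":0},
    {"dx":0,"dy":0,"dz":0,"rx":0,"ry":0,"rz":0},
    {"dx":0,"dy":0,"dz":0,"rx":0,"ry":0,"rz":0}
  ]
}}

```text
t: 16.65
tcp_pos: [0.4317, -0.1755, 0.1207]
tool_rot: [0.022, 1.0, 0.0, -0.001]
force: [0.2, 0.1, -0.1]
finger_gap: -0.001
gripper_force: 0.0
```

```bash
python3 - <<'E'
from h import *
m=cams.camera_model('wrist');print(sensors.sense()['tcp_pos'],proj([(.4318,-.177,.049)],m))
w=cams.snapshot('wrist')[:,:,::-1];s=cams.snapshot('side')[:,:,::-1][170:300,220:420]
np.save('m3.npy',m,allow_pickle=True)
cv2.imwrite('pics/w4.png',np.hstack([cv2.resize(w[50:300,140:540],(480,300)),cv2.resize(s,(300,300))]))
E
```

```text
[ 0.43172404 -0.17545967  0.12074559] [[319.22034182 200.88201749]]
```

View pics/w4.png

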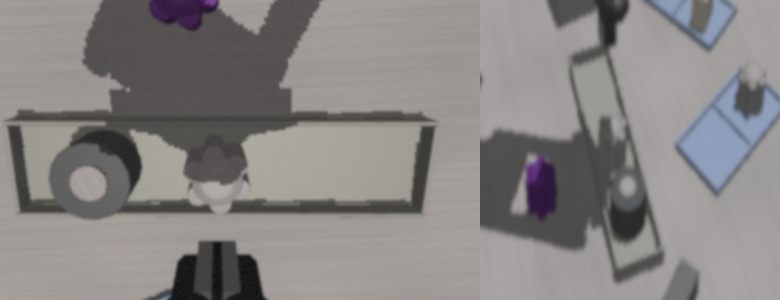

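```bash
python3 - <<'E'
from h import *
w=cams.snapshot('wrist')[:,:,::-1][145:245,270:370];s=cams.snapshot('side')[:,:,::-1][205:265,275:335]
o=[]
for im,u0,v0,k in [(w,270,145,4),(s,275,205,400/60)]:
    c=cv2.resize(im,(400,400),interpolation=cv2.INTER_CUBIC);c=np.uint8(255*(c/255.)**.55)
    for d in range(0,100,10):
        x=int(d*k)
        if x<400:
            cv2.line(c,(x,0),(x,5),(0,0,255),1);cv2.putText(c,str(u0+d),(x,16),0,.35,(0,0,255));cv2.putText(c,str(v0+d),(0,x+4),0,.35,(0,0,255))
    o.append(c)
cv2.imwrite('pics/k1.png',np.hstack(o))
E
```

```text
(no output)
```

View pics/k1.png

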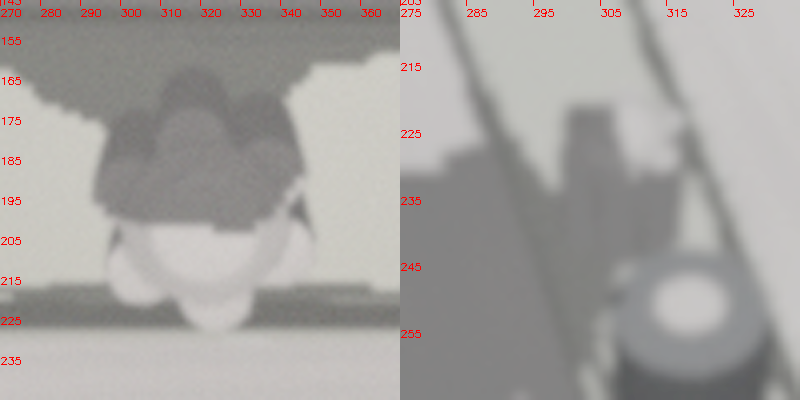

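The wrist crop shows the knob upright. Its top-face centre is at about (322,198), which puts it at x≈0.430, y≈-0.175, with lobes about 4° off the world axes. My grasp was about 2.5 mm too far in +x and misaligned with the lobes, so I'll retry centred and aligned.

>>> {"method": "move_arm", "body": {
  "targets": [
    {"dx":-0.08,"dy":0.02,"dz":0,"rx":0,"ry":0,"rz":0.2},
    {"dx":0,"dy":0,"dz":-0.4,"rx":0,"ry":0,"rz":0},
    {"dx":0,"dy":0,"dz":-0.8,"rx":0,"ry":0,"rz":0},
    {"dx":0,"dy":0,"dz":-1,"rx":0,"ry":0,"rz":0},
    {"dx":0,"dy":0,"dz":-0.9,"rx":0,"ry":0,"rz":0},
    {"dx":0,"dy":0,"dz":-0.8,"rx":0,"ry":0,"rz":0},
    {"dx":0,"dy":0,"dz":-0.4,"rx":0,"ry":0,"rz":0},
    {"dx":0,"dy":0,"dz":0,"rx":0,"ry":0,"rz":0},
    {"dx":0,"dy":0,"dz":0,"rx":0,"ry":0,"rz":0},
    {"dx":0,"dy":0,"dz":0,"rx":0,"ry":0,"rz":0}
  ],
  "claw": 73,
  "newtons": 30
}}

```text
t: 18.1
tcp_pos: [0.4305, -0.1755, 0.0145]
tool_rot: [-0.031, 1.0, -0.0, 0.001]
force: [-0.1, 0.1, -0.1]
finger_gap: 0.73
gripper_force: 0.0
```

>>> {"method": "move_arm", "body": {
  "targets": [
    {"dx":0,"dy":0,"dz":0,"rx":0,"ry":0,"rz":0},
    {"dx":0,"dy":0,"dz":0,"rx":0,"ry":0,"rz":0},
    {"dx":0,"dy":0,"dz":0,"rx":0,"ry":0,"rz":0},
    {"dx":0,"dy":0,"dz":0,"rx":0,"ry":0,"rz":0},
    {"dx":0,"dy":0,"dz":0,"rx":0,"ry":0,"rz":0},
    {"dx":0,"dy":0,"dz":0,"rx":0,"ry":0,"rz":0},
    {"dx":0,"dy":0,"dz":0,"rx":0,"ry":0,"rz":0},
    {"dx":0,"dy":0,"dz":0,"rx":0,"ry":0,"rz":0},
    {"dx":0,"dy":0,"dz":0,"rx":0,"ry":0,"rz":0},
    {"dx":0,"dy":0,"dz":0,"rx":0,"ry":0,"rz":0}
  ],
  "claw": 45
}}

```text
t: 19.35
tcp_pos: [0.4301, -0.1752, 0.0139]
tool_rot: [-0.031, 1.0, -0.0, 0.0]
force: [-0.3, -1.2, 0.4]
finger_gap: 0.448
gripper_force: 0.0
```

>>> {"method": "move_arm", "body": {
  "targets": [
    {"dx":0,"dy":0,"dz":0,"rx":0,"ry":0,"rz":0},
    {"dx":0,"dy":0,"dz":0,"rx":0,"ry":0,"rz":0},
    {"dx":0,"dy":0,"dz":0,"rx":0,"ry":0,"rz":0},
    {"dx":0,"dy":0,"dz":0,"rx":0,"ry":0,"rz":0},
    {"dx":0,"dy":0,"dz":0,"rx":0,"ry":0,"rz":0},
    {"dx":0,"dy":0,"dz":0,"rx":0,"ry":0,"rz":0},
    {"dx":0,"dy":0,"dz":0,"rx":0,"ry":0,"rz":0},
    {"dx":0,"dy":0,"dz":0,"rx":0,"ry":0,"rz":0},
    {"dx":0,"dy":0,"dz":0,"rx":0,"ry":0,"rz":0},
    {"dx":0,"dy":0,"dz":0,"rx":0,"ry":0,"rz":0}
  ],
  "claw": 36
}}

```text
t: 20.6
tcp_pos: [0.4301, -0.1752, 0.0139]
tool_rot: [-0.031, 1.0, -0.0, 0.0]
force: [-0.2, -0.6, 0.9]
finger_gap: 0.359
gripper_force: 0.2
```

```bash
python3 - <<'E'
from h import *
m=cams.camera_model('wrist');print(proj([(.430,-.175,.049),(.430,-.175,.003),(.4301,-.1752,.033)],m))
w=cams.snapshot('wrist')[:,:,::-1][160:320,220:420];s=cams.snapshot('side')[:,:,::-1][200:270,265:335];t=cams.snapshot('top')[:,:,::-1][205:265,280:400]
g=lambda c,a,b:np.uint8(255*(cv2.resize(c,(a,b),interpolation=cv2.INTER_CUBIC)/255.)**.5)
W=g(w,450,360);S=g(s,350,350);T=g(t,350,175)
o=np.zeros((535,800,3),np.uint8);o[:360,:450]=W;o[:350,450:]=S;o[360:,450:]=T
b=cv2.imread('pics/side0.png')[200:270,265:335];o[360:535,:175]=g(b,175,175)
cv2.imwrite('pics/k2.png',o)
E
```

```text
[[322.2096354  274.15038878]
 [321.93780989 233.17835581]
 [321.66629603 257.64960472]]
```

View pics/k2.png

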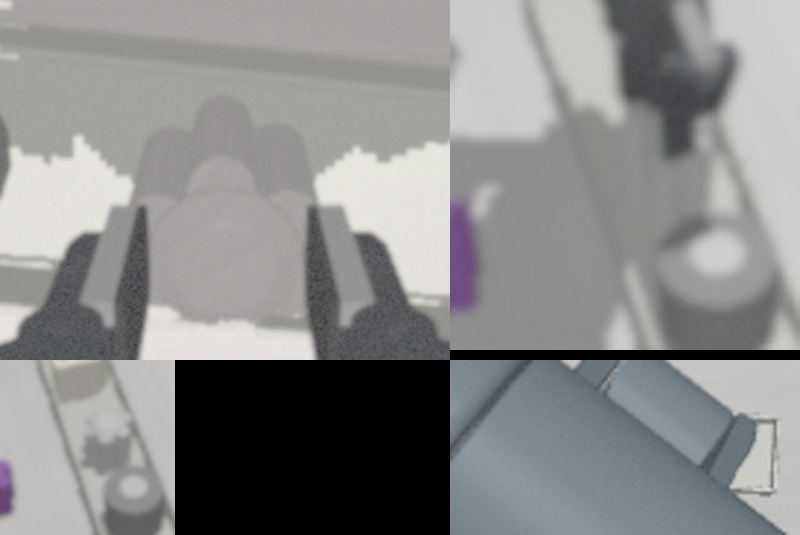

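The composite shows the knob centred between the pads at (227,255) in the crop and aligned with them, with no firm contact yet. I'll continue closing at full grip.

>>> {"method": "move_arm", "body": {
  "targets": [
    {"dx":0,"dy":0,"dz":0,"rx":0,"ry":0,"rz":0},
    {"dx":0,"dy":0,"dz":0,"rx":0,"ry":0,"rz":0},
    {"dx":0,"dy":0,"dz":0,"rx":0,"ry":0,"rz":0},
    {"dx":0,"dy":0,"dz":0,"rx":0,"ry":0,"rz":0},
    {"dx":0,"dy":0,"dz":0,"rx":0,"ry":0,"rz":0},
    {"dx":0,"dy":0,"dz":0,"rx":0,"ry":0,"rz":0},
    {"dx":0,"dy":0,"dz":0,"rx":0,"ry":0,"rz":0},
    {"dx":0,"dy":0,"dz":0,"rx":0,"ry":0,"rz":0},
    {"dx":0,"dy":0,"dz":0,"rx":0,"ry":0,"rz":0},
    {"dx":0,"dy":0,"dz":0,"rx":0,"ry":0,"rz":0}
  ],
  "claw": 25,
  "newtons": 45
}}

```text
t: 22.0
tcp_pos: [0.4306, -0.1756, 0.0157]
tool_rot: [-0.031, 1.0, -0.001, 0.001]
force: [-1.6, -0.1, 17.8]
finger_gap: 0.252
gripper_force: 15.4
```

>>> {"method": "move_arm", "body": {
  "targets": [
    {"dx":0,"dy":0,"dz":0,"rx":0,"ry":0,"rz":0},
    {"dx":0,"dy":0,"dz":0.1,"rx":0,"ry":0,"rz":0},
    {"dx":0,"dy":0,"dz":0.1,"rx":0,"ry":0,"rz":0},
    {"dx":0,"dy":0,"dz":0.1,"rx":0,"ry":0,"rz":0},
    {"dx":0,"dy":0,"dz":0.1,"rx":0,"ry":0,"rz":0},
    {"dx":0,"dy":0,"dz":0.1,"rx":0,"ry":0,"rz":0},
    {"dx":0,"dy":0,"dz":0,"rx":0,"ry":0,"rz":0},
    {"dx":0,"dy":0,"dz":0,"rx":0,"ry":0,"rz":0},
    {"dx":0,"dy":0,"dz":0,"rx":0,"ry":0,"rz":0},
    {"dx":0,"dy":0,"dz":0,"rx":0,"ry":0,"rz":0}
  ]
}}

```text
t: 23.25
tcp_pos: [0.43, -0.1751, 0.0263]
tool_rot: [-0.031, 1.0, 0.0, -0.0]
force: [0.9, -0.3, -0.5]
finger_gap: 0.249
gripper_force: 0.0
```

```bash
python3 - <<'E'
from h import *
s=sensors.sense();print(s['force'],s['ft_torque'])
w=cams.snapshot('wrist');cv2.imwrite('pics/n1.png',w[:,:,::-1]);sd=cams.snapshot('side');cv2.imwrite('pics/n1s.png',sd[:,:,::-1])
# wrist luminance ascii around knob
g=cv2.resize(cv2.cvtColor(w[175:305,250:395],cv2.COLOR_RGB2GRAY),(73,36),interpolation=cv2.INTER_AREA)
for r in g: print(''.join('@#*+=-:. '[min(8,int(v)//26)] for v in r))
E
```

```text
[ 0.85420339 -0.34738829 -0.50123852] [-0.02070591  0.02035396  0.03444844]
+++++++++++++++++++++++++++++++++++++++++++++++++++++++++++++++++++++++++
+++++++++++++++++++++++++++++++++++++++++++++++++++++++++++++++++++++++++
+++++++++++++++++++++++++++++++++++++++++++++++++++++++++++++++++++++++++
+++++++++++++++++++++++++++++++++++++++++++++++++++++++++++++++++++++++++
+++++++++++++++++++++++++++++++++++++++++++++++++++++++++++++++++++++++++
+++++++++++++++++++++++++++++++++++++++++++++++++++++++++++++++++++++++++
+++++++++++++++++++++++++++++++++++++++++++++++++++++++++++++++++++++++++
+++++++++++++++++++++++++++++++++++++++++++++++++++++++++++++++++++++++++
+++++++++++++++++++++++++++++++++++++++++++++++++++++++++++++++++++++++++
+++++++++++++++++++++++++++++++++++++++++++++++++++++++++++++++++++++++++
+++++++++++++++++++++++++++++++++++++++++++++++++++++++++++++++++++++++=+
++++++=--+++++++++++++++++++++++++++++++++++++++++++++++++++===++++===-::
:::::::.:-=+++++++++++++++++++++++++++++++++++++++++++++++=-:.:--=-:.....
..........:-=+++++++++++++++++++++++++++++++++++++++++++=:....
[... 939 characters left out ...]
=++++++++#@@#*+++++*######*:......
++++*#######*+++++*##@#*++++++++++++=+++++++++++#@##*+++++*#######=:.....
+++*########*+++++*#@@@*++++=++=+++++++++++++++*#@###++++++*######*-:::::
+++*#######*++++++*#@@@*+++++++=+++++++++++++++*#@@##*+++++*#######*===--
==+########*+++++*##@@#+--====+++=======++++++=+#@@##*++++++*#######*++++
::=#######*++++++*##@@#+--==-:::::::::::--=++++*#@@##**+++++*########*+++
.-*#@#####*++++++*##@@#+::::::............-=++++##@###*+++++**########*++
-+##########**+++*##@@#=:.................:::::-*#####++++*############*+
###############++*###@#-.......................:+#@###++*################
###############***###@*-.......................:=#@###**#################
```

```bash
python3 - <<'E'
from h import *
sd=cams.camera_model('side');m=cams.camera_model('wrist');s=sensors.sense();print(s['q'],dir(__import__('station').manip))
for z in (.014,.03,.05): print(z,proj([(.430,-.195,z),(.441,-.195,z),(.430,-.155,z)],sd).round(1).tolist())
c=-m['extrinsics'][:3,:3].T@m['extrinsics'][:3,3];print(c-s['tcp_pos'])
E
```

```text
[-6.28194411e-01  6.31563843e-01  1.96948059e+00 -3.21484476e-05
  5.40652381e-01 -2.26054055e+00] ['PlanningError', '__class__', '__delattr__', '__dict__', '__dir__', '__doc__', '__eq__', '__format__', '__ge__', '__getattribute__', '__getstate__', '__gt__', '__hash__', '__init__', '__init_subclass__', '__le__', '__lt__', '__module__', '__ne__', '__new__', '__reduce__', '__reduce_ex__', '__repr__', '__setattr__', '__sizeof__', '__str__', '__subclasshook__', '__weakref__', 'grasp_offset']
0.014 [[309.7, 241.2], [314.4, 239.8], [304.0, 228.3]]
0.03 [[309.4, 236.3], [314.2, 235.0], [303.7, 223.5]]
0.05 [[309.1, 230.1], [314.0, 228.8], [303.3, 217.3]]
[-0.07614478 -0.00500389  0.17277055]
```

The side and wrist geometry both put the real fingertips about 33 mm above the reported TCP. The fingers were closing over the top of the knob. I'll open and go about 44 mm lower, watching the force.

>>> {"method": "move_arm", "body": {
  "targets": [
    {"dx":0,"dy":0,"dz":0.2,"rx":0,"ry":0,"rz":0},
    {"dx":0,"dy":0,"dz":0,"rx":0,"ry":0,"rz":0},
    {"dx":0,"dy":0,"dz":0,"rx":0,"ry":0,"rz":0},
    {"dx":0,"dy":0,"dz":0,"rx":0,"ry":0,"rz":0},
    {"dx":0,"dy":0,"dz":-0.4,"rx":0,"ry":0,"rz":0},
    {"dx":0,"dy":0,"dz":-0.4,"rx":0,"ry":0,"rz":0},
    {"dx":0,"dy":0,"dz":-0.4,"rx":0,"ry":0,"rz":0},
    {"dx":0,"dy":0,"dz":-0.2,"rx":0,"ry":0,"rz":0},
    {"dx":0,"dy":0,"dz":0,"rx":0,"ry":0,"rz":0},
    {"dx":0,"dy":0,"dz":0,"rx":0,"ry":0,"rz":0}
  ],
  "claw": 73
}}

```text
t: 24.6
tcp_pos: [0.4302, -0.1752, -0.0036]
tool_rot: [-0.031, 1.0, -0.0, 0.0]
force: [0.2, 0.0, -0.8]
finger_gap: 0.732
gripper_force: 0.0
```

>>> {"method": "move_arm", "body": {
  "targets": [
    {"dx":0,"dy":0,"dz":-0.2,"rx":0,"ry":0,"rz":0},
    {"dx":0,"dy":0,"dz":-0.2,"rx":0,"ry":0,"rz":0},
    {"dx":0,"dy":0,"dz":-0.1,"rx":0,"ry":0,"rz":0},
    {"dx":0,"dy":0,"dz":-0.1,"rx":0,"ry":0,"rz":0},
    {"dx":0,"dy":0,"dz":0,"rx":0,"ry":0,"rz":0},
    {"dx":0,"dy":0,"dz":0,"rx":0,"ry":0,"rz":0},
    {"dx":0,"dy":0,"dz":0,"rx":0,"ry":0,"rz":0},
    {"dx":0,"dy":0,"dz":0,"rx":0,"ry":0,"rz":0},
    {"dx":0,"dy":0,"dz":0,"rx":0,"ry":0,"rz":0},
    {"dx":0,"dy":0,"dz":0,"rx":0,"ry":0,"rz":0}
  ]
}}

```text
t: 25.85
tcp_pos: [0.43, -0.1751, -0.0186]
tool_rot: [-0.031, 1.0, 0.0, -0.0]
force: [0.1, 0.1, -0.1]
finger_gap: 0.725
gripper_force: 0.0
```

>>> {"method": "move_arm", "body": {
  "targets": [
    {"dx":0,"dy":0,"dz":0,"rx":0,"ry":0,"rz":0},
    {"dx":0,"dy":0,"dz":0,"rx":0,"ry":0,"rz":0},
    {"dx":0,"dy":0,"dz":0,"rx":0,"ry":0,"rz":0},
    {"dx":0,"dy":0,"dz":0,"rx":0,"ry":0,"rz":0},
    {"dx":0,"dy":0,"dz":0,"rx":0,"ry":0,"rz":0},
    {"dx":0,"dy":0,"dz":0,"rx":0,"ry":0,"rz":0},
    {"dx":0,"dy":0,"dz":0,"rx":0,"ry":0,"rz":0},
    {"dx":0,"dy":0,"dz":0,"rx":0,"ry":0,"rz":0},
    {"dx":0,"dy":0,"dz":0,"rx":0,"ry":0,"rz":0},
    {"dx":0,"dy":0,"dz":0,"rx":0,"ry":0,"rz":0}
  ],
  "claw": 0,
  "newtons": 45
}}

```text
t: 27.1
tcp_pos: [0.4301, -0.1752, -0.0184]
tool_rot: [-0.031, 1.0, -0.0, 0.0]
force: [-0.6, -0.4, 5.9]
finger_gap: 0.457
gripper_force: 45.0
```

>>> {"method": "move_arm", "body": {
  "targets": [
    {"dx":0,"dy":0,"dz":0.4,"rx":0,"ry":0,"rz":0},
    {"dx":0,"dy":0,"dz":0.8,"rx":0,"ry":0,"rz":0},
    {"dx":0,"dy":0,"dz":0.9,"rx":0,"ry":0,"rz":0},
    {"dx":0.4,"dy":-0.12,"dz":0.3,"rx":0,"ry":0,"rz":0},
    {"dx":0.9,"dy":-0.3,"dz":0,"rx":0,"ry":0,"rz":0},
    {"dx":1,"dy":-0.3,"dz":0,"rx":0,"ry":0,"rz":0},
    {"dx":1,"dy":-0.3,"dz":0,"rx":0,"ry":0,"rz":0},
    {"dx":1,"dy":-0.3,"dz":0,"rx":0,"ry":0,"rz":0},
    {"dx":1,"dy":-0.3,"dz":0,"rx":0,"ry":0,"rz":0},
    {"dx":0.6,"dy":-0.2,"dz":0,"rx":0,"ry":0,"rz":0}
  ]
}}

```text
t: 28.35
tcp_pos: [0.5786, -0.2208, 0.0414]
tool_rot: [-0.031, 1.0, -0.0, 0.0]
force: [0.4, 0.5, -1.2]
finger_gap: 0.458
gripper_force: 45.4
```

>>> {"method": "move_arm", "body": {
  "targets": [
    {"dx":0,"dy":0,"dz":0,"rx":0,"ry":0,"rz":0},
    {"dx":0,"dy":0,"dz":-0.5,"rx":0,"ry":0,"rz":0},
    {"dx":0,"dy":0,"dz":-0.7,"rx":0,"ry":0,"rz":0},
    {"dx":0,"dy":0,"dz":-0.5,"rx":0,"ry":0,"rz":0},
    {"dx":0,"dy":0,"dz":-0.3,"rx":0,"ry":0,"rz":0},
    {"dx":0,"dy":0,"dz":-0.1,"rx":0,"ry":0,"rz":0},
    {"dx":0,"dy":0,"dz":0,"rx":0,"ry":0,"rz":0},
    {"dx":0,"dy":0,"dz":0,"rx":0,"ry":0,"rz":0},
    {"dx":0,"dy":0,"dz":0,"rx":0,"ry":0,"rz":0},
    {"dx":0,"dy":0,"dz":0,"rx":0,"ry":0,"rz":0}
  ]
}}

```text
t: 29.6
tcp_pos: [0.5777, -0.2208, -0.0108]
tool_rot: [-0.031, 1.0, -0.0, 0.0]
force: [-0.0, 0.1, -1.9]
finger_gap: 0.456
gripper_force: 45.4
```

>>> {"method": "move_arm", "body": {
  "targets": [
    {"dx":0,"dy":0,"dz":-0.1,"rx":0,"ry":0,"rz":0},
    {"dx":0,"dy":0,"dz":-0.1,"rx":0,"ry":0,"rz":0},
    {"dx":0,"dy":0,"dz":-0.05,"rx":0,"ry":0,"rz":0},
    {"dx":0,"dy":0,"dz":0,"rx":0,"ry":0,"rz":0},
    {"dx":0,"dy":0,"dz":0,"rx":0,"ry":0,"rz":0},
    {"dx":0,"dy":0,"dz":0,"rx":0,"ry":0,"rz":0},
    {"dx":0,"dy":0,"dz":0,"rx":0,"ry":0,"rz":0},
    {"dx":0,"dy":0,"dz":0,"rx":0,"ry":0,"rz":0},
    {"dx":0,"dy":0,"dz":0,"rx":0,"ry":0,"rz":0},
    {"dx":0,"dy":0,"dz":0,"rx":0,"ry":0,"rz":0}
  ]
}}

```text
t: 30.85
tcp_pos: [0.5773, -0.2206, -0.0173]
tool_rot: [-0.031, 1.0, 0.0, -0.0]
force: [-2.6, 1.6, 3.9]
finger_gap: 0.455
gripper_force: 45.7
```

>>> {"method": "move_arm", "body": {
  "targets": [
    {"dx":0,"dy":0,"dz":0,"rx":0,"ry":0,"rz":0},
    {"dx":0,"dy":0,"dz":0,"rx":0,"ry":0,"rz":0},
    {"dx":0,"dy":0,"dz":0,"rx":0,"ry":0,"rz":0},
    {"dx":0,"dy":0,"dz":0,"rx":0,"ry":0,"rz":0},
    {"dx":0,"dy":0,"dz":0.2,"rx":0,"ry":0,"rz":0},
    {"dx":0,"dy":0,"dz":0.6,"rx":0,"ry":0,"rz":0},
    {"dx":0,"dy":0,"dz":1,"rx":0,"ry":0,"rz":0},
    {"dx":0,"dy":0,"dz":1,"rx":0,"ry":0,"rz":0},
    {"dx":0,"dy":0,"dz":0.8,"rx":0,"ry":0,"rz":0},
    {"dx":0,"dy":0,"dz":0,"rx":0,"ry":0,"rz":0}
  ],
  "claw": 58
}}

```text
t: 32.1
tcp_pos: [0.5792, -0.2216, 0.0754]
tool_rot: [-0.031, 1.0, -0.002, 0.002]
force: [-0.1, 0.6, 0.6]
finger_gap: 0.577
gripper_force: 0.0
```

>>> {"method": "move_arm", "body": {
  "targets": [
    {"dx":-0.6,"dy":-0.1,"dz":0,"rx":0,"ry":0,"rz":-0.1},
    {"dx":-1,"dy":-0.2,"dz":0,"rx":0,"ry":0,"rz":-0.1},
    {"dx":-1,"dy":-0.2,"dz":0,"rx":0,"ry":0,"rz":0},
    {"dx":-1,"dy":-0.2,"dz":0,"rx":0,"ry":0,"rz":0},
    {"dx":-1,"dy":-0.2,"dz":0,"rx":0,"ry":0,"rz":0},
    {"dx":-1,"dy":-0.3,"dz":0,"rx":0,"ry":0,"rz":0},
    {"dx":-0.36,"dy":-0.12,"dz":0,"rx":0,"ry":0,"rz":0},
    {"dx":0,"dy":0,"dz":0,"rx":0,"ry":0,"rz":0},
    {"dx":0,"dy":0,"dz":0,"rx":0,"ry":0,"rz":0},
    {"dx":0,"dy":0,"dz":0,"rx":0,"ry":0,"rz":0}
  ],
  "claw": 77
}}

```text
t: 33.35
tcp_pos: [0.4293, -0.2536, 0.0726]
tool_rot: [0.021, 1.0, -0.0, 0.0]
force: [0.2, 1.0, 0.4]
finger_gap: 0.771
gripper_force: 0.0
```

```bash
python3 - <<'E'
from h import *
m=cams.camera_model('wrist');s=sensors.sense();w=cams.snapshot('wrist');print(s['tcp_pos'])
print(proj([(.4283,-.2535,.049)],m))
g=cv2.medianBlur(cv2.cvtColor(w,cv2.COLOR_RGB2GRAY),3)
c=cv2.HoughCircles(g,cv2.HOUGH_GRADIENT,1.2,30,param1=80,param2=18,minRadius=8,maxRadius=60)
for q in (c[0] if c is not None else [])[:8]: print(q, at(q[:2],.049,m))
cv2.imwrite('pics/n2.png',w[:,:,::-1])
cv2.imwrite('pics/n2t.png',cams.snapshot('top')[:,:,::-1])
g=cv2.resize(cv2.cvtColor(w[150:310,240:400],cv2.COLOR_RGB2GRAY),(80,40),interpolation=cv2.INTER_AREA)
for r in g: print(''.join('@#*+=-:. '[min(8,int(v)//26)] for v in r))
E
```

```text
[ 0.4293139  -0.25362732  0.07259427]
[[321.6770125  223.28292533]]
[321.  204.6  35. ] [ 0.41671581 -0.2534021 ]
[363.   351.    49.16] [ 0.51993382 -0.22994291]
[387.00003  293.40002   57.920002] [ 0.47704771 -0.21451956]
[417.00003   17.400002  52.52    ] [ 0.32142436 -0.20176189]
[263.40002 293.40002  52.52   ] [ 0.47376815 -0.29207218]
[421.80002 293.40002  25.28   ] [ 0.47792267 -0.19275016]
[460.2      281.40002   45.800003] [ 0.47036722 -0.16940965]
[357.       292.2       40.640003] [ 0.47541827 -0.2333135 ]
++++++++++++++++++++++++++++++++++++++++++++++++++++++++++++++++++++++++++++++++
***+*************************************************++****+*+***+*++*+**+*+++++
********************************************************************************
++++++++++++++++++++++++++++++++++++++++++++++++++++++++++++++++++++++++++++++++
++++++++++++++++++++++++++++++++++++++****++++++++++++++++++++++++++++++++++++++
*+++++++++++++++++++++++++++++++*****#########****++++++++++++++++++++++++++++++
*+++++++++++++++++++++++++++++**##################**++++++++++++++++++++++++++++
+-=+++++++
[... 1962 characters left out ...]
::::::::::::::::::::::::::::::::::::::::::::::::::-*
@#-:::::::::::::::::::::::::::::::::::::::::::::::::::::::::::::::::::::::::::-*
@#=:::::::::::::::::::::::::::::::::::::::::::::::::::::::::::::::::::::::::::=#
@#=:::::::::::::::::::::::::::::::::::::::::::::::::::::::::::::::::::::::::::=#
@#=:::::::::::::::::::::::::::::::::::::::::::::::::::::::::::::::::::::::::::=#
@#=:::::::::::::::::::::::::::::::::::::::::::::::::::::::::::::::::::::::::::=#
@#=:::::::::::::::::::::::::::::::::::::::::::::::::::::::::::::::::::::::::::-#
@*-:::::::::::::::::::::::::::::::::::::::::::::::::::::::::::::::::::::::::::-+
*=:::::::::::::::::::::::::::::::::::::::::::::::::::::::::::::::::::::::::::::=
```

The wrist picture, printed as text, shows the roller centred at about (321,222), as predicted. I'll grasp it the same way at the corrected depth.

>>> {"method": "move_arm", "body": {
  "targets": [
    {"dx":-0.05,"dy":0,"dz":-0.5,"rx":0,"ry":0,"rz":0},
    {"dx":0,"dy":0,"dz":-0.6,"rx":0,"ry":0,"rz":0},
    {"dx":0,"dy":0,"dz":-0.6,"rx":0,"ry":0,"rz":0},
    {"dx":0,"dy":0,"dz":-0.6,"rx":0,"ry":0,"rz":0},
    {"dx":0,"dy":0,"dz":-0.5,"rx":0,"ry":0,"rz":0},
    {"dx":0,"dy":0,"dz":-0.4,"rx":0,"ry":0,"rz":0},
    {"dx":0,"dy":0,"dz":-0.3,"rx":0,"ry":0,"rz":0},
    {"dx":0,"dy":0,"dz":-0.14,"rx":0,"ry":0,"rz":0},
    {"dx":0,"dy":0,"dz":0,"rx":0,"ry":0,"rz":0},
    {"dx":0,"dy":0,"dz":0,"rx":0,"ry":0,"rz":0}
  ]
}}

```text
t: 34.7
tcp_pos: [0.4275, -0.2539, -0.018]
tool_rot: [0.022, 1.0, -0.0, 0.0]
force: [-0.3, -0.6, 0.2]
finger_gap: 0.77
gripper_force: 0.0
```

>>> {"method": "move_arm", "body": {
  "targets": [
    {"dx":0,"dy":0,"dz":0,"rx":0,"ry":0,"rz":0},
    {"dx":0,"dy":0,"dz":0,"rx":0,"ry":0,"rz":0},
    {"dx":0,"dy":0,"dz":0,"rx":0,"ry":0,"rz":0},
    {"dx":0,"dy":0,"dz":0,"rx":0,"ry":0,"rz":0},
    {"dx":0,"dy":0,"dz":0,"rx":0,"ry":0,"rz":0},
    {"dx":0,"dy":0,"dz":0,"rx":0,"ry":0,"rz":0},
    {"dx":0,"dy":0,"dz":0,"rx":0,"ry":0,"rz":0},
    {"dx":0,"dy":0,"dz":0,"rx":0,"ry":0,"rz":0},
    {"dx":0,"dy":0,"dz":0,"rx":0,"ry":0,"rz":0},
    {"dx":0,"dy":0,"dz":0,"rx":0,"ry":0,"rz":0}
  ],
  "claw": 0,
  "newtons": 50
}}

```text
t: 35.95
tcp_pos: [0.4275, -0.2538, -0.0177]
tool_rot: [0.022, 1.0, -0.0, 0.0]
force: [-1.9, 0.4, 5.4]
finger_gap: 0.57
gripper_force: 51.4
```

>>> {"method": "move_arm", "body": {
  "targets": [
    {"dx":0,"dy":0,"dz":0.4,"rx":0,"ry":0,"rz":0},
    {"dx":0,"dy":0,"dz":0.8,"rx":0,"ry":0,"rz":0},
    {"dx":0,"dy":0,"dz":1,"rx":0,"ry":0,"rz":0},
    {"dx":0,"dy":0.4,"dz":0.8,"rx":0,"ry":0,"rz":0},
    {"dx":0.4,"dy":0.8,"dz":0.4,"rx":0,"ry":0,"rz":0},
    {"dx":0.4,"dy":1,"dz":0,"rx":0,"ry":0,"rz":0},
    {"dx":0.4,"dy":1,"dz":0,"rx":0,"ry":0,"rz":0},
    {"dx":0.4,"dy":1,"dz":0,"rx":0,"ry":0,"rz":0},
    {"dx":0.4,"dy":1,"dz":0,"rx":0,"ry":0,"rz":0},
    {"dx":0.4,"dy":1,"dz":0,"rx":0,"ry":0,"rz":0}
  ]
}}

```text
t: 37.2
tcp_pos: [0.4872, -0.0977, 0.0668]
tool_rot: [0.022, 1.0, 0.0, -0.0]
force: [1.4, -0.2, -2.8]
finger_gap: 0.567
gripper_force: 52.2
```

>>> {"method": "move_arm", "body": {
  "targets": [
    {"dx":0.4,"dy":1,"dz":0,"rx":0,"ry":0,"rz":0},
    {"dx":0.4,"dy":1,"dz":0,"rx":0,"ry":0,"rz":0},
    {"dx":0.4,"dy":1,"dz":0,"rx":0,"ry":0,"rz":0},
    {"dx":0.4,"dy":1,"dz":0,"rx":0,"ry":0,"rz":0},
    {"dx":0.4,"dy":1,"dz":0,"rx":0,"ry":0,"rz":0},
    {"dx":0.4,"dy":1,"dz":0,"rx":0,"ry":0,"rz":0},
    {"dx":0.4,"dy":1,"dz":0,"rx":0,"ry":0,"rz":0},
    {"dx":0.4,"dy":1,"dz":0,"rx":0,"ry":0,"rz":0},
    {"dx":0.4,"dy":1,"dz":0,"rx":0,"ry":0,"rz":0},
    {"dx":0.4,"dy":1,"dz":0,"rx":0,"ry":0,"rz":0}
  ]
}}

```text
t: 38.45
tcp_pos: [0.5869, 0.1521, 0.0666]
tool_rot: [0.021, 1.0, -0.0, -0.001]
force: [0.4, 0.9, -2.7]
finger_gap: 0.567
gripper_force: 52.2
```

>>> {"method": "move_arm", "body": {
  "targets": [
    {"dx":0.3,"dy":0.8,"dz":0,"rx":0,"ry":0,"rz":0},
    {"dx":0,"dy":0.5,"dz":0,"rx":0,"ry":0,"rz":0},
    {"dx":0,"dy":0,"dz":0,"rx":0,"ry":0,"rz":0},
    {"dx":0,"dy":0,"dz":-0.5,"rx":0,"ry":0,"rz":0},
    {"dx":0,"dy":0,"dz":-0.8,"rx":0,"ry":0,"rz":0},
    {"dx":0,"dy":0,"dz":-0.8,"rx":0,"ry":0,"rz":0},
    {"dx":0,"dy":0,"dz":-0.5,"rx":0,"ry":0,"rz":0},
    {"dx":0,"dy":0,"dz":-0.2,"rx":0,"ry":0,"rz":0},
    {"dx":0,"dy":0,"dz":0,"rx":0,"ry":0,"rz":0},
    {"dx":0,"dy":0,"dz":0,"rx":0,"ry":0,"rz":0}
  ]
}}

```text
t: 39.7
tcp_pos: [0.5954, 0.184, -0.0028]
tool_rot: [0.022, 1.0, 0.0, 0.001]
force: [0.8, -0.5, -0.7]
finger_gap: 0.573
gripper_force: 52.2
```

>>> {"method": "move_arm", "body": {
  "targets": [
    {"dx":0,"dy":0,"dz":-0.2,"rx":0,"ry":0,"rz":0},
    {"dx":0,"dy":0,"dz":-0.2,"rx":0,"ry":0,"rz":0},
    {"dx":0,"dy":0,"dz":-0.1,"rx":0,"ry":0,"rz":0},
    {"dx":0,"dy":0,"dz":-0.06,"rx":0,"ry":0,"rz":0},
    {"dx":0,"dy":0,"dz":0,"rx":0,"ry":0,"rz":0},
    {"dx":0,"dy":0,"dz":0,"rx":0,"ry":0,"rz":0},
    {"dx":0,"dy":0,"dz":0,"rx":0,"ry":0,"rz":0},
    {"dx":0,"dy":0,"dz":0,"rx":0,"ry":0,"rz":0},
    {"dx":0,"dy":0,"dz":0,"rx":0,"ry":0,"rz":0},
    {"dx":0,"dy":0,"dz":0,"rx":0,"ry":0,"rz":0}
  ]
}}

```text
t: 40.95
tcp_pos: [0.5945, 0.1838, -0.0166]
tool_rot: [0.021, 1.0, -0.0, -0.0]
force: [-2.9, 0.2, 4.6]
finger_gap: 0.57
gripper_force: 52.9
```

>>> {"method": "move_arm", "body": {
  "targets": [
    {"dx":0,"dy":0,"dz":0,"rx":0,"ry":0,"rz":0},
    {"dx":0,"dy":0,"dz":0,"rx":0,"ry":0,"rz":0},
    {"dx":0,"dy":0,"dz":0,"rx":0,"ry":0,"rz":0},
    {"dx":0,"dy":0,"dz":0,"rx":0,"ry":0,"rz":0},
    {"dx":0,"dy":0,"dz":0.2,"rx":0,"ry":0,"rz":0},
    {"dx":0,"dy":0,"dz":0.6,"rx":0,"ry":0,"rz":0},
    {"dx":0,"dy":0,"dz":1,"rx":0,"ry":0,"rz":0},
    {"dx":0,"dy":0,"dz":1,"rx":0,"ry":0,"rz":0},
    {"dx":0,"dy":0,"dz":1,"rx":0,"ry":0,"rz":0},
    {"dx":0,"dy":0,"dz":1,"rx":0,"ry":0,"rz":0}
  ],
  "claw": 66
}}

```text
t: 42.2
tcp_pos: [0.595, 0.1839, 0.1047]
tool_rot: [0.022, 1.0, 0.0, 0.001]
force: [-0.4, 0.3, -0.4]
finger_gap: 0.658
gripper_force: 0.0
```

>>> {"method": "move_arm", "body": {
  "targets": [
    {"dx":-1,"dy":0,"dz":0.6,"rx":0,"ry":0,"rz":0},
    {"dx":-1,"dy":0,"dz":0.6,"rx":0,"ry":0,"rz":0},
    {"dx":-1,"dy":0,"dz":0.6,"rx":0,"ry":0,"rz":0},
    {"dx":-1,"dy":0,"dz":0.6,"rx":0,"ry":0,"rz":0},
    {"dx":-1,"dy":0,"dz":0.6,"rx":0,"ry":0,"rz":0},
    {"dx":-1,"dy":-0.4,"dz":0,"rx":0,"ry":0,"rz":0},
    {"dx":-0.6,"dy":0,"dz":0,"rx":0,"ry":0,"rz":0},
    {"dx":0,"dy":0,"dz":0,"rx":0,"ry":0,"rz":0},
    {"dx":0,"dy":0,"dz":0,"rx":0,"ry":0,"rz":0},
    {"dx":0,"dy":0,"dz":0,"rx":0,"ry":0,"rz":0}
  ],
  "claw": 100
}}

```text
t: 43.45
tcp_pos: [0.431, 0.174, 0.1776]
tool_rot: [0.022, 1.0, 0.0, 0.0]
force: [-0.0, -0.2, -0.1]
finger_gap: 0.999
gripper_force: 0.0
```

```bash
python3 - <<'E'
from h import *
m=cams.camera_model('wrist');s=sensors.sense();w=cams.snapshot('wrist')[:,:,::-1];print(s['tcp_pos'])
np.save('mw.npy',m,allow_pickle=True)
def box(x,y,t,wd,l,z):
    t=np.radians(t);ex=np.array([np.cos(t),np.sin(t)]);ey=np.array([-ex[1],ex[0]])
    return [[*(np.array([x,y])+a*wd/2*ex+b*l/2*ey),z] for a,b in((1,1),(1,-1),(-1,-1),(-1,1))]
print(proj(box(.428,.1701,4.06,.066,.28,.044),m).round(1).tolist())
w=w.copy();cv2.imwrite('pics/pile_raw.png',w)
t=cams.snapshot('top')[:,:,::-1];cv2.imwrite('pics/t3.png',t)
A=cv2.resize(w[60:330],(640,270));
T=cv2.resize(t[115:265,150:400],(500,300),interpolation=cv2.INTER_CUBIC)
o=np.zeros((590,760,3),np.uint8);o[:270,:640]=A
for d in range(0,640,20):
    cv2.line(o,(d,0),(d,3 if d%100 else 9),(0,0,255),1)
for d in range(0,270,20): cv2.line(o,(0,d),(4,d),(0,0,255),1)
o[285:585,:500]=T
cv2.imwrite('pics/v14.png',o)
E
```

```text
[0.43098007 0.17398131 0.17757746]
[[476.7, 194.8], [170.1, 228.2], [151.7, 157.7], [478.0, 119.8]]
```

View pics/v14.png

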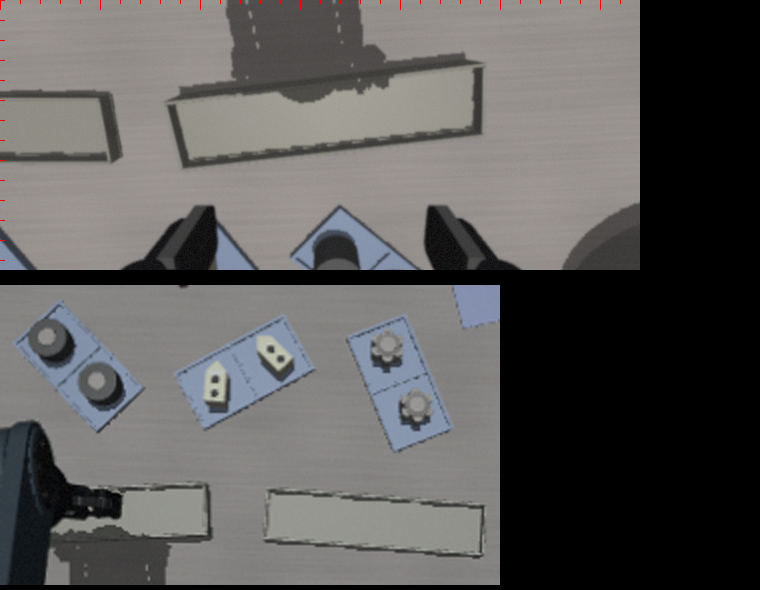

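All three parts stand upright and centred in the right bays: roller (99,383), scraper (215,385), knob (416,407) in the crop. The emptied tray has not moved. The pile rim corners in the wrist picture are at about (168,161), (484,124), (482,194) and (184,227).

```bash
python3 - <<'E'
from h import *
m=np.load('mw.npy',allow_pickle=True).item();t=cams.camera_model('top')
p,c=rect([(168,161),(484,124),(482,194),(184,227)],.066,.28,.044,m);print('pile w',p[:2],np.degrees(p[2])%180,c)
for q in [(168,161),(484,124),(482,194),(184,227)]: print(at(q,.044,m).round(4),end=' ')
for q in [(254.5,214.5),(255.5,241.5)]: print('top right',at(q,.044,t).round(4))
p,c=rect([(283,217),(392.5,225),(391.5,250.5),(282,242.5)],.066,.28,.022,t);print('tray',p[:2],np.degrees(p[2])%180,c)
# line fits on full-res: pile long rim edges by subpixel gradient in wrist
E
```

```text
pile w [0.43036896 0.17899677] 4.1436964230396995 54.793066728333216
[0.4085 0.0417] [0.3889 0.3127] [0.4504 0.3167] [0.4702 0.0457] top right [0.4709 0.0337]
top right [0.404  0.0282]
tray [ 0.43061283 -0.17547794] 177.64325406512367 0.6285847474648844
```

>>> {"method": "move_arm", "body": {
  "targets": [
    {"dx":0,"dy":-1,"dz":0,"rx":0,"ry":0,"rz":-0.3},
    {"dx":0,"dy":-1,"dz":0,"rx":0,"ry":0,"rz":-0.3},
    {"dx":0,"dy":-1,"dz":0,"rx":0,"ry":0,"rz":-0.3},
    {"dx":0,"dy":-1,"dz":0,"rx":0,"ry":0,"rz":-0.3},
    {"dx":0,"dy":-1,"dz":0,"rx":0,"ry":0,"rz":-0.3},
    {"dx":0,"dy":-1,"dz":0,"rx":0,"ry":0,"rz":-0.3},
    {"dx":0,"dy":-1,"dz":0,"rx":0,"ry":0,"rz":-0.3},
    {"dx":0,"dy":-1,"dz":0,"rx":0,"ry":0,"rz":-0.3},
    {"dx":0,"dy":-1,"dz":0,"rx":0,"ry":0,"rz":-0.3},
    {"dx":0,"dy":-1,"dz":0,"rx":0,"ry":0,"rz":-0.3}
  ]
}}

```text
t: 44.8
tcp_pos: [0.4301, -0.0772, 0.1775]
tool_rot: [0.724, 0.69, 0.0, 0.0]
force: [1.2, -0.6, 0.3]
finger_gap: 1.0
gripper_force: 0.0
```

>>> {"method": "move_arm", "body": {
  "targets": [
    {"dx":0,"dy":-1,"dz":-0.5,"rx":0,"ry":0,"rz":0},
    {"dx":0,"dy":-1,"dz":-0.5,"rx":0,"ry":0,"rz":0},
    {"dx":0,"dy":-1,"dz":-0.5,"rx":0,"ry":0,"rz":0},
    {"dx":0,"dy":-0.9,"dz":-0.5,"rx":0,"ry":0,"rz":0},
    {"dx":0,"dy":0,"dz":-0.8,"rx":0,"ry":0,"rz":0},
    {"dx":0,"dy":0,"dz":-0.8,"rx":0,"ry":0,"rz":0},
    {"dx":0,"dy":0,"dz":-0.6,"rx":0,"ry":0,"rz":0},
    {"dx":0,"dy":0,"dz":0,"rx":0,"ry":0,"rz":0},
    {"dx":0,"dy":0,"dz":0,"rx":0,"ry":0,"rz":0},
    {"dx":0,"dy":0,"dz":0,"rx":0,"ry":0,"rz":0}
  ]
}}

```text
t: 46.05
tcp_pos: [0.4303, -0.174, 0.0732]
tool_rot: [0.722, 0.692, 0.0, 0.001]
force: [0.6, 0.1, -0.5]
finger_gap: 1.001
gripper_force: 0.0
```

```bash
python3 - <<'E'
from h import *
m=cams.camera_model('wrist');s=sensors.sense();w=cams.snapshot('wrist');print(s['tcp_pos'],s['q'])
cv2.imwrite('pics/n5.png',w[:,:,::-1])
g=cv2.resize(cv2.cvtColor(w,cv2.COLOR_RGB2GRAY),(128,50),interpolation=cv2.INTER_AREA)
for r in g: print(''.join('@#*+=-:. '[min(8,int(v)//26)] for v in r))
x,y=.430,-.1745;t=np.radians(-2.4)
for b in (-.011,0,.011):
  for a in (-.033,.033): print(a,b,proj([[x+a*np.cos(t)-b*np.sin(t),y+a*np.sin(t)+b*np.cos(t),.022]],m)[0].round(1),end=' ')
E
```

```text
[ 0.43034153 -0.17398237  0.07322057] [-6.25667467e-01  5.34377968e-01  1.94526994e+00 -3.82884165e-06
  6.60466855e-01 -5.82674732e-01]
++++++++++++++++++++-::::::::::::::::::::::::::::::::-=-::::::::::::::::::+*-:::::::::::::::::::::::::::::::::::::::::::-**+:-=+
+++++++++++++++++++=:::::::::::::::::::::::::::::::::=--::::::::::::::::::+*-::::::::::::::::::::::::::::::::::::::::::::=**=:-=
+++++++++++++++++++-:::::::::::::::::::::::::::::::::---::::::::::::::::::++-::::::::::::::::::::::::::::::::::::::::::::-***-::
++++++++++++++++++=::::::::::::::::::::::::::::::::::--=::::::::::::::::::++-:::::::::::::::::::::::::::::::::::::::::::::=**=::
+++++++++++++++++=:::::::::::::::::::::::::::::::::::--=::::::::::::::::::=+::::::::::::::::::::::::::::::::::::::::::::::-+**-:
+++++++++++++++++-:::::::::::::::::::::::::::::::::::--=::::::::::::::::::=+:::::::::::::::::::::::::::::::::::::::::::::::-**+:
++++++++++++++++-::::::::::::::::::::::::::::::::::::--=::::::::::::::::::==:::::::::::::::::::::::::::::::::::::::::::::::-+**=
+++++++++++++++=::::::::::::::::::::::::::::::::::::::-=::::
[... 4939 characters left out ...]
@@@@@###@@@@@@@@@@@#@@@@@##=:::
::=#@@@@#@@@@@@@##@#######@@@@@@@@@@@@@@#=::::::::::::::-+++++++++++++++=-::::::::::::-*@@@@@@@@@@@@@###########@@@@@@@@@#@@#+-:
-*##@@@@@@@@@@@############@@@@@@@@#@@@@@#+::::::::+######**+==---=+**#######-:::::::-#@@@@@##@@##@@##############@@@@#@@@@@@@#=
##@@@@@@@@@@@@##############@@@@@@@@@@@@@@@*-:::-=+#@@@@@@@@@@@@#@@@@@@@@@@@@*=-::::=#@@@@@#@@@#@@@################@@@@@@@@@@@@#
@@@@@@@@@@@@@###############@@@@@@@@@@@@@@@@*-+##@@@@@@@@@@@@@@@@@@@@@@@@@@@@@@@#*=+#@@@@@@@@@@@@###################@@@@##@@@@@@
-0.033 -0.011 [270.9 225.4] 0.033 -0.011 [368.9 225.2] -0.033 0 [270.2 210. ] 0.033 0 [369.5 209.7] -0.033 0.011 [269.5 194.1] 0.033 0.011 [370.2 193.8]
```

The wrist picture, printed as text, shows the tray between the open fingers (at about 218 and 425). Its edges are at about 277 and 372, so it sits about 2–3 mm towards +x.

>>> {"method": "move_arm", "body": {
  "targets": [
    {"dx":0.08,"dy":0,"dz":-0.5,"rx":0,"ry":0,"rz":0},
    {"dx":0,"dy":0,"dz":-0.6,"rx":0,"ry":0,"rz":0},
    {"dx":0,"dy":0,"dz":-0.6,"rx":0,"ry":0,"rz":0},
    {"dx":0,"dy":0,"dz":-0.6,"rx":0,"ry":0,"rz":0},
    {"dx":0,"dy":0,"dz":-0.5,"rx":0,"ry":0,"rz":0},
    {"dx":0,"dy":0,"dz":-0.4,"rx":0,"ry":0,"rz":0},
    {"dx":0,"dy":0,"dz":-0.4,"rx":0,"ry":0,"rz":0},
    {"dx":0,"dy":0,"dz":-0.3,"rx":0,"ry":0,"rz":0},
    {"dx":0,"dy":0,"dz":-0.2,"rx":0,"ry":0,"rz":0},
    {"dx":0,"dy":0,"dz":0,"rx":0,"ry":0,"rz":0}
  ]
}}

```text
t: 47.35
tcp_pos: [0.4317, -0.1736, -0.0301]
tool_rot: [0.722, 0.692, -0.0, -0.0]
force: [-0.2, -0.0, 0.6]
finger_gap: 1.003
gripper_force: 0.0
```

>>> {"method": "move_arm", "body": {
  "targets": [
    {"dx":0,"dy":0,"dz":0,"rx":0,"ry":0,"rz":0},
    {"dx":0,"dy":0,"dz":0,"rx":0,"ry":0,"rz":0},
    {"dx":0,"dy":0,"dz":0,"rx":0,"ry":0,"rz":0},
    {"dx":0,"dy":0,"dz":0,"rx":0,"ry":0,"rz":0},
    {"dx":0,"dy":0,"dz":0,"rx":0,"ry":0,"rz":0},
    {"dx":0,"dy":0,"dz":0,"rx":0,"ry":0,"rz":0},
    {"dx":0,"dy":0,"dz":0,"rx":0,"ry":0,"rz":0},
    {"dx":0,"dy":0,"dz":0,"rx":0,"ry":0,"rz":0},
    {"dx":0,"dy":0,"dz":0,"rx":0,"ry":0,"rz":0},
    {"dx":0,"dy":0,"dz":0,"rx":0,"ry":0,"rz":0}
  ],
  "claw": 0,
  "newtons": 50
}}

```text
t: 48.6
tcp_pos: [0.4322, -0.1739, -0.0293]
tool_rot: [0.722, 0.692, 0.0, 0.001]
force: [-0.2, 0.3, 5.7]
finger_gap: 0.753
gripper_force: 56.1
```

>>> {"method": "move_arm", "body": {
  "targets": [
    {"dx":0,"dy":0,"dz":0.2,"rx":0,"ry":0,"rz":0},
    {"dx":0,"dy":0,"dz":0.5,"rx":0,"ry":0,"rz":0},
    {"dx":0,"dy":0,"dz":0.8,"rx":0,"ry":0,"rz":0},
    {"dx":0,"dy":0,"dz":0.8,"rx":0,"ry":0,"rz":0},
    {"dx":0,"dy":0.3,"dz":0.7,"rx":0,"ry":0,"rz":0},
    {"dx":0,"dy":0.6,"dz":0,"rx":0,"ry":0,"rz":0},
    {"dx":0,"dy":0.8,"dz":0,"rx":0,"ry":0,"rz":0},
    {"dx":0,"dy":0.8,"dz":0,"rx":0,"ry":0,"rz":0},
    {"dx":0,"dy":0.8,"dz":0,"rx":0,"ry":0,"rz":0},
    {"dx":0,"dy":0.8,"dz":0,"rx":0,"ry":0,"rz":0}
  ]
}}

```text
t: 49.85
tcp_pos: [0.4308, -0.0695, 0.0446]
tool_rot: [0.722, 0.692, -0.0, -0.001]
force: [0.4, 0.5, -1.9]
finger_gap: 0.754
gripper_force: 55.8
```

>>> {"method": "move_arm", "body": {
  "targets": [
    {"dx":0,"dy":0.9,"dz":0,"rx":0,"ry":0,"rz":0.04},
    {"dx":0,"dy":1,"dz":0,"rx":0,"ry":0,"rz":0.06},
    {"dx":0,"dy":1,"dz":0,"rx":0,"ry":0,"rz":0.06},
    {"dx":-0.04,"dy":1,"dz":0,"rx":0,"ry":0,"rz":0.06},
    {"dx":-0.04,"dy":1,"dz":0,"rx":0,"ry":0,"rz":0},
    {"dx":0,"dy":1,"dz":0,"rx":0,"ry":0,"rz":0},
    {"dx":0,"dy":1,"dz":0,"rx":0,"ry":0,"rz":0},
    {"dx":0,"dy":1,"dz":0,"rx":0,"ry":0,"rz":0},
    {"dx":0,"dy":1,"dz":0,"rx":0,"ry":0,"rz":0},
    {"dx":0,"dy":0.6,"dz":0,"rx":0,"ry":0,"rz":0}
  ]
}}

```text
t: 51.1
tcp_pos: [0.4285, 0.1677, 0.0446]
tool_rot: [0.681, 0.733, -0.001, -0.001]
force: [0.9, -0.4, -2.6]
finger_gap: 0.759
gripper_force: 55.7
```

>>> {"method": "move_arm", "body": {
  "targets": [
    {"dx":0,"dy":0.3,"dz":0,"rx":0,"ry":0,"rz":0},
    {"dx":0,"dy":0,"dz":-0.2,"rx":0,"ry":0,"rz":0},
    {"dx":0,"dy":0,"dz":-0.3,"rx":0,"ry":0,"rz":0},
    {"dx":0,"dy":0,"dz":-0.2,"rx":0,"ry":0,"rz":0},
    {"dx":0,"dy":0,"dz":-0.1,"rx":0,"ry":0,"rz":0},
    {"dx":0,"dy":0,"dz":0,"rx":0,"ry":0,"rz":0},
    {"dx":0,"dy":0,"dz":0,"rx":0,"ry":0,"rz":0},
    {"dx":0,"dy":0,"dz":0,"rx":0,"ry":0,"rz":0},
    {"dx":0,"dy":0,"dz":0,"rx":0,"ry":0,"rz":0},
    {"dx":0,"dy":0,"dz":0,"rx":0,"ry":0,"rz":0}
  ]
}}

```text
t: 52.35
tcp_pos: [0.4299, 0.1739, 0.0252]
tool_rot: [0.681, 0.732, 0.0, 0.0]
force: [0.2, -0.5, -1.7]
finger_gap: 0.758
gripper_force: 55.7
```

```bash
python3 - <<'E'
from h import *
s=sensors.sense();print(s['tcp_pos'],s['tool_rot'])
w=cams.snapshot('side');cv2.imwrite('pics/n6.png',w[:,:,::-1])
sd=cams.camera_model('side')
def box(x,y,t,z):
    t=np.radians(t);ex=np.array([np.cos(t),np.sin(t)]);ey=np.array([-ex[1],ex[0]])
    return [[*(np.array([x,y])+a*.033*ex+b*.14*ey),z] for a,b in((1,1),(1,-1),(-1,-1),(-1,1))]
for y in (.170,.175,.179): print(y,proj(box(.43,y,4.1,.044),sd).round(1).tolist())
print(proj(box(.43,.1745,4.1,s['tcp_pos'][2]+.0293+.022),sd).round(1).tolist())
g=cv2.resize(cv2.cvtColor(w[95:195,225:315],cv2.COLOR_RGB2GRAY),(120,67),interpolation=cv2.INTER_AREA)
b=cv2.resize(cv2.imread('pics/side0.png',0)[95:195,225:315],(120,67),interpolation=cv2.INTER_AREA)
f=lambda G:print('\n'.join(''.join('@#*+=-:. '[min(8,int(v)//24)] for v in r) for r in G),'\n')
f(b);f(g)
E
```

```text
[0.42986361 0.17386843 0.02521274] [6.81151802e-01 7.32142207e-01 8.47762396e-05 6.87770425e-05]
0.17 [[261.9, 108.9], [296.6, 163.8], [271.7, 170.9], [240.2, 114.1]]
0.175 [[261.5, 108.1], [296.0, 162.6], [271.2, 169.7], [239.8, 113.2]]
0.179 [[261.2, 107.4], [295.6, 161.7], [270.8, 168.7], [239.5, 112.5]]
[[260.3, 98.4], [295.4, 152.6], [270.0, 159.5], [238.2, 103.5]]
--------------------------------:::::::::::::::--------:-:::::::::::::::::::::::::::::::::::::::::::::------------------
---------------------------------:::::::::::::::--------:::::::::::::::::::::::::::::::::::::::::::::-------------------
-----------------------------------::::::::::::::-------::::::::::::::::::::::::::::::::::::::::::::--------------------
------------------------------------::::---::::::--------::::::::::::::::::::::::::::::::::::::::::::-------------------
------------------------------------:::::::::::::::------:::::::::::::::::::::::::::::::::::::::::::--------------------
-------------------------------------:::::--::::::::------:::::::::::::::::::::::::::::::::::::::::---------------------
-
[... 14788 characters left out ...]
:::::::::::::::::::::::::::::::::::::::::::::::::::::::::::::::::::::::::::::::::::::::::::::::
::::::::::::::::::::::::::::::::::::::::::::::::::::::::::::::::::::::::::::::::::::::::::::::::::::::::::::::::::::::::
::::::::::::::::::::::::::::::::::::::::::::::::::::::::::::::::::::::::::::::::::::::::::::::::::::::::::::::::::::::::
::::::::::::::::::::::::::::::::::::::::::::::::::::::::::::::::::::::::::::::::::::::::::::::::::::::::::::::::::::::::
::::::::::::::::::::::::::::::::::::::::::::::::::::::::::::::::::::::::::::::::::::::::::::::::::::::::::::::::::::::::
::::::::::::::::::::::::::::::::::::::::::::::::::::::::::::::::::---:::::::::::::::::::::::::::::::::::::::::::::::::::
```

The side picture, printed as text, shows the held tray's near-end corners offset from prediction by the same amount as the pile's were. The tray is therefore over the pile to within about 2 mm, so I'll lower it.

>>> {"method": "move_arm", "body": {
  "targets": [
    {"dx":0,"dy":0,"dz":-0.1,"rx":0,"ry":0,"rz":0},
    {"dx":0,"dy":0,"dz":-0.1,"rx":0,"ry":0,"rz":0},
    {"dx":0,"dy":0,"dz":-0.1,"rx":0,"ry":0,"rz":0},
    {"dx":0,"dy":0,"dz":-0.1,"rx":0,"ry":0,"rz":0},
    {"dx":0,"dy":0,"dz":0,"rx":0,"ry":0,"rz":0},
    {"dx":0,"dy":0,"dz":0,"rx":0,"ry":0,"rz":0},
    {"dx":0,"dy":0,"dz":0,"rx":0,"ry":0,"rz":0},
    {"dx":0,"dy":0,"dz":0,"rx":0,"ry":0,"rz":0},
    {"dx":0,"dy":0,"dz":0,"rx":0,"ry":0,"rz":0},
    {"dx":0,"dy":0,"dz":0,"rx":0,"ry":0,"rz":0}
  ]
}}

```text
t: 53.65
tcp_pos: [0.4298, 0.1738, 0.0151]
tool_rot: [0.681, 0.732, 0.0, 0.0]
force: [-0.1, 0.3, -1.9]
finger_gap: 0.759
gripper_force: 55.7
```

Not yet in contact (-1.9 N is the tray's weight). I'll go a little lower.

>>> {"method": "move_arm", "body": {
  "targets": [
    {"dx":0,"dy":0,"dz":-0.04,"rx":0,"ry":0,"rz":0},
    {"dx":0,"dy":0,"dz":-0.03,"rx":0,"ry":0,"rz":0},
    {"dx":0,"dy":0,"dz":0,"rx":0,"ry":0,"rz":0},
    {"dx":0,"dy":0,"dz":0,"rx":0,"ry":0,"rz":0},
    {"dx":0,"dy":0,"dz":0,"rx":0,"ry":0,"rz":0},
    {"dx":0,"dy":0,"dz":0,"rx":0,"ry":0,"rz":0},
    {"dx":0,"dy":0,"dz":0,"rx":0,"ry":0,"rz":0},
    {"dx":0,"dy":0,"dz":0,"rx":0,"ry":0,"rz":0},
    {"dx":0,"dy":0,"dz":0,"rx":0,"ry":0,"rz":0},
    {"dx":0,"dy":0,"dz":0,"rx":0,"ry":0,"rz":0}
  ]
}}

```text
t: 54.9
tcp_pos: [0.4299, 0.1739, 0.0147]
tool_rot: [0.681, 0.732, 0.0, 0.0]
force: [-1.6, -0.0, 12.5]
finger_gap: 0.755
gripper_force: 57.4
```

>>> {"method": "move_arm", "body": {
  "targets": [
    {"dx":0,"dy":0,"dz":0,"rx":0,"ry":0,"rz":0},
    {"dx":0,"dy":0,"dz":0,"rx":0,"ry":0,"rz":0},
    {"dx":0,"dy":0,"dz":0,"rx":0,"ry":0,"rz":0},
    {"dx":0,"dy":0,"dz":0,"rx":0,"ry":0,"rz":0},
    {"dx":0,"dy":0,"dz":0.1,"rx":0,"ry":0,"rz":0},
    {"dx":0,"dy":0,"dz":0.4,"rx":0,"ry":0,"rz":0},
    {"dx":0,"dy":0,"dz":0.8,"rx":0,"ry":0,"rz":0},
    {"dx":0,"dy":0,"dz":1,"rx":0,"ry":0,"rz":0},
    {"dx":0,"dy":0,"dz":1,"rx":0,"ry":0,"rz":0},
    {"dx":0,"dy":0,"dz":1,"rx":0,"ry":0,"rz":0}
  ],
  "claw": 100
}}

```text
t: 56.15
tcp_pos: [0.4297, 0.1738, 0.1223]
tool_rot: [0.681, 0.732, 0.0, 0.0]
force: [0.1, -0.1, 0.2]
finger_gap: 1.002
gripper_force: 0.0
```

>>> {"method": "move_arm", "body": {
  "targets": [
    {"dx":0,"dy":-1,"dz":0.6,"rx":0,"ry":0,"rz":0},
    {"dx":0,"dy":-1,"dz":0.6,"rx":0,"ry":0,"rz":0},
    {"dx":0,"dy":-1,"dz":0,"rx":0,"ry":0,"rz":0},
    {"dx":0,"dy":-1,"dz":0,"rx":0,"ry":0,"rz":0},
    {"dx":0,"dy":-1,"dz":0,"rx":0,"ry":0,"rz":0},
    {"dx":0,"dy":-1,"dz":0,"rx":0,"ry":0,"rz":0},
    {"dx":0,"dy":-1,"dz":0,"rx":0,"ry":0,"rz":0},
    {"dx":0,"dy":-1,"dz":0,"rx":0,"ry":0,"rz":0},
    {"dx":0,"dy":-1,"dz":0,"rx":0,"ry":0,"rz":0},
    {"dx":0,"dy":-1,"dz":0,"rx":0,"ry":0,"rz":0}
  ]
}}

```text
t: 57.4
tcp_pos: [0.4296, -0.0769, 0.1515]
tool_rot: [0.681, 0.732, 0.0, 0.0]
force: [-0.3, 0.1, 0.8]
finger_gap: 1.002
gripper_force: 0.0
```

>>> {"method": "move_arm", "body": {
  "targets": [
    {"dx":0,"dy":-1,"dz":0,"rx":0,"ry":0,"rz":0},
    {"dx":0,"dy":-1,"dz":0,"rx":0,"ry":0,"rz":0},
    {"dx":0,"dy":-1,"dz":0,"rx":0,"ry":0,"rz":0},
    {"dx":0,"dy":-1,"dz":0,"rx":0,"ry":0,"rz":0},
    {"dx":0,"dy":0,"dz":0,"rx":0,"ry":0,"rz":0},
    {"dx":0,"dy":0,"dz":0,"rx":0,"ry":0,"rz":0},
    {"dx":0,"dy":0,"dz":0,"rx":0,"ry":0,"rz":0},
    {"dx":0,"dy":0,"dz":0,"rx":0,"ry":0,"rz":0},
    {"dx":0,"dy":0,"dz":0,"rx":0,"ry":0,"rz":0},
    {"dx":0,"dy":0,"dz":0,"rx":0,"ry":0,"rz":0}
  ]
}}

```text
t: 58.65
tcp_pos: [0.4298, -0.176, 0.1508]
tool_rot: [0.681, 0.732, -0.0, -0.0]
force: [0.9, 0.5, -0.6]
finger_gap: 1.002
gripper_force: 0.0
```

```bash
python3 - <<'E'
from h import *
t=cams.camera_model('top');im=cams.snapshot('top');g=cv2.cvtColor(im,cv2.COLOR_RGB2GRAY);cv2.imwrite('pics/n7.png',im[:,:,::-1])
f=lambda G:print('\n'.join(''.join('@#*+=-:. '[min(8,int(v)//22)] for v in r) for r in G),'\n')
a=cv2.imread('pics/top0.png',0)
f(a[208:254,136:264]);f(g[208:254,136:264])
def box(x,y,tt,z):
    tt=np.radians(tt);ex=np.array([np.cos(tt),np.sin(tt)]);ey=np.array([-ex[1],ex[0]])
    return [[*(np.array([x,y])+p*.033*ex+q*.14*ey),z] for p,q in((1,1),(1,-1),(-1,-1),(-1,1))]
for z in (.044,.066): print(z,proj(box(.428,.1701,4.06,z),t).round(1).tolist())
E
```

```text
--------------------------------------------------------------------------------------------------------------------------------
--------------------------------------------------------------------------------------------------------------------------------
--------------------------------------------------------------------------------------------------------------------------------
--------------------------------------------------------------------------------------------------------------------------------
--------------------------------------------------------------------------------------------------------------------------------
-----------------------------------------------------------------------------------------------------------====-===-=-----------
--------------------------------------------------------------------------------------+=======--------:::---:::-====++----------
---------------------------------------------------------------========-----:---:::::::::-====+++*******+++++=+****++*+---------
------------------------------------------=====+==--------::-:-:-::-
[... 10213 characters left out ...]
::::::::::::::::::::::::::::::::::::::::
*#*##*##############*=-:::::::::::::::::::::::::::::::::::::::::::::::::::::::::::::::::::::::::::::::::::::::::::::::::::::::::
##*##**##############*=-::::::::::::::::::::::::::::::::::::::::::::::::::::::::::::::::::::::::::::::::::::::::::::::::::::::::
#*******###############*-:::::::::::::::::::::::::::::::::::::::::::::::::::::::::::::::::::::::::::::::::::::::::::::::::::::::
********#*##############*=-::::::::::::::::::::::::::::::::::::::::::::::::::::::::::::::::::::::::::::::::::::::::::::::::::::: 

0.044 [[143.1, 218.7], [254.9, 214.6], [255.6, 241.1], [143.2, 245.2]]
0.066 [[140.2, 218.0], [253.9, 213.8], [254.7, 240.8], [140.3, 244.9]]
```

The top picture, printed as text, shows the stacked tray's rim shifted from the pile's old rim by only the expected parallax, within about 2 mm and in line. Handing in.

```bash
python3 -c "
from station import order
print(order.sign_off())"
```

```text
the job is handed in; nothing more can be done
None
```

I've handed the job in, with no verdict returned: the roller, knob and scraper stand in the bays beside their own kind, the emptied grey tray lies on the pile about 2 mm off and in line, and the arm stayed well clear of the spray bottle.

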